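Gauge a connector in its inclined cradle and shelve it with the checked ones

ROBOT

A 6-joint arm with a two-finger parallel gripper is mounted at the origin on the work surface. World frame = base frame: x ahead of the robot, y to its left, z up, the work surface at z = 0. Lengths are in m, angles in rad, forces in N, time in s.
With the tool pointing down it reaches from about 0.25 to 0.775 m from the base axis. Payload 4 kg.
Tool frame: the origin (TCP) lies where the fingers leave the gripper's body, on its centre line; the fingertips stand 97 mm ahead of it and the grasp point (between the pads) lies 78 mm ahead of it (arm.grip_depth is the distance from the TCP to the grasp point, in m); x points along the fingers, y is the direction in which the jaws open and shut, and the axes are right-handed (so a half turn about x gives the same grasp; the last joint's range is limited). The gripper opens to 94 mm and grips with 3 to 60 N. Pads are 16 mm wide; open, the fingers measure 119 mm over their backs; the gripper's body (75 mm by 177 mm) begins 78 mm behind the grasp point.
Start: joints at [1.021, 0.087, 1.371, -0, 1.684, -0.103], TCP at [0.238, 0.496, 0.303] pointing down, gripper open.
Joint ranges: [-3.1, 3.1], [-0.76, 2.03], [0.27, 2.55], [-1.08, 4.22], [0.17, 2.65], [-2.57, 2.57]. Speed limits (rad/s): [2.79, 2.79, 3.14, 3.14, 3.14, 3.14].

INTERFACE

Orientations are given as a 3x3 rotation matrix whose columns are the frame's x, y, z axes.
In Python, from rig import arm, cams, sign_off gives the robot as it stands. The module is installed in compiled form; this text tells all that it offers.
- The arm moves only by the shell command python3 -m pendant 'ROWS' [OPENING]. ROWS is JSON, a list of rows, each a list of 2 entries, a list of its own where there are three numbers: the shift along the tool's x, y, z in cm, then the turn about the tool's x in rad. In form: [[[dx, dy, dz], roll], ...]. A call has 1 to 5 rows; each row is the pose to reach, as a shift and turn from the pose commanded when the call began, along the tool's axes at that moment; what a row does not reach only later rows make up. A row lasts 1/12 s, in which the tool goes at most 41.7 mm and 7.16 degrees, less where a joint would pass 70% of its speed; a pose out of reach is approached as far as the arm can. A call with a gripper value outside its range is refused whole. OPENING is the closure in counts, from 0 (fully open) to 255 (shut), set as the call begins (- or left out, the last holds). The fingers move at their own pace and stop on an object; the grip force is fixed at half the most. Time passes only in rows, so rows that repeat a pose let the fingers close. It gives the time, the measured TCP pose, the force and the opening at its end, in the units of the state.
- arm.state(): the state, without advancing time (a new reading comes with each control period).
- cams.get_image(name): name is "scene" or "top" or "wrist"; returns the picture (420x560x3 uint8, red, green, blue); there is no depth.
- cams.calibration(name): a dict with "fx", "fy", "cx", "cy" (pixels), "world_to_cam" (4x4, takes a point from world to camera coordinates). Camera axes: x right, y down, z forward; pixel columns grow to the right and rows downward; lengths in m; the calibration is good to about 2 mm. A picture is of the moment at which its call begins: read the wrist's pose just before it. calibration takes no time and is no camera call; for the wrist camera it gives the pose at the moment of the call.
- sign_off(): hands the job in, once; it reports no verdict.
Trained networks look in the newest picture that a camera, given by its name, has taken for a name from the list of things; names that differ only in an ending like _2 or _b are one class to them, and where a whole thing is asked for, a point or a joint stands for the part that bears it (a point fixed in the world has none). Each returns a list of dicts, best first, with "p" (0 to 1); they miss things now and then, are a little off and sometimes report something else, mostly with a low value. They report only what shows in the picture. A call takes as long as a camera call. They do not tell look-alikes from the thing itself.
- cams.silhouettes(camera, name): "mask" (420x560 bool, what is visible of it) and "pixel" ([column, row] in pixels, amid what is visible of it).
- cams.spot_point(camera, name): "pixel" ([column, row] in pixels: a listed point, or the origin of a listed thing).
The state is a dict: "t": time; "joints": joint angles; "qvel": joint speeds; "effort": joint torques, N m; "position": TCP position; "tool_rot": TCP orientation; "ft_force": force on the tool from outside, world axes, zero at the start; "ft_torque": the same for the moment, N m; "width": opening from 0.0 (shut) to 1.0 (fully open).
Only numpy, scipy, OpenCV 4.12 (cv2) and the standard library are available. Lean on these libraries where they do the work, as an engineer would, in place of code of your own. Each camera call takes 0.05 s, during which the arm holds its last target. There are 200 camera calls.

TASK

Check the grey connector that leans in the inclined cradle: take the round-handled pin gauge out of its stand and push its pin fully home in the connector's larger round opening, hold it there about half a second, then put the gauge back fully down in a hole of the stand while the connector stays in its cradle. After that, lift the connector out and set it upright on the one bare pad of the low shelf, centred and square in line with the three connectors already there. Leave the other connectors and everything else on the bench undisturbed.

Things in the scene. Friction and masses are not known exactly. Their poses are not given: they have to be found in the camera images.
- connector: the connector to check: grey plastic block 30 (x) x 50 (y) x 58 (z) mm, 0.16 kg; origin at the centre of its underside, z towards the face with the openings, steel strips on its 50 mm wide faces. At the start it leans in the cradle, z tipped 30 degrees from vertical towards the cradle's -x, the lowest 20 mm in the pocket. Grip it across its 50 mm (y), along its own z
- connector_opening (a point): centre of the mouth of the larger, round opening in the connector's top face, at (0, 11, 58) mm in the connector's frame; 10.5 mm diameter, 34 mm deep, along the connector's z; axes as the connector's. (A smaller square 6.5 mm opening lies at (0, -14, 58) mm; not used.)
- cradle: fixed inclined cradle of aluminium on a dark steel base plate 90 x 80 mm, in one of two areas of the bench, turned about the vertical; origin under its middle on the bench, z up; its pocket (walls 8 to 9 mm thick, 20 mm deep, inner 32 x 52 mm) is tipped 30 degrees so that it opens up and towards the cradle's -x
- cradle_seat (a point): middle of the cradle pocket's floor, 42 mm above the bench, where the connector's origin rests (within 2 mm); axes as the cradle's (not tipped)
- gauge: the pin gauge to use: steel, 80 mm long, 0.07 kg. Origin at the tip of the pin, z up along it towards the handle; pin 8 mm diameter, 0 to 30 mm; round dark handle 16 mm diameter, 30 to 80 mm, whose shoulder stops on the face the pin is pushed into. Starts upright in one hole of the stand, shoulder on the stand's top
- square_gauge: another gauge, not used: dark square handle 22 x 22 x 34 mm with a short 14 mm pin, upright in the other hole of the stand; origin at its pin's tip
- stand: fixed aluminium gauge stand, block 110 (x) x 50 (y) x 42 (z) mm, in the other of the two areas; origin at the centre of its underside. Two equal holes at x = -28 and +28 mm, 11 mm diameter, 36 mm deep
- stand_hole0 (a point): centre of the mouth of the stand's hole at x = -28 mm, on its top, 42 mm above the bench; axes as the stand's
- stand_hole1 (a point): centre of the mouth of the stand's hole at x = +28 mm, likewise
- shelf: fixed low shelf for checked connectors, board 80 (x) x 190 (y) mm, top 36 mm above the bench; origin under its centre on the bench. Four black rubber pads lie in a row along its y, 42 mm apart; three carry connectors
- bare_pad: the bare pad, flat rubber marking about 34 x 56 mm on the shelf's top, at one of the four places (varies); origin at its centre on the shelf's top, 36 mm above the bench; its y axis (its 56 mm way) runs across the row, as the y axis (50 mm way) of the connectors on the shelf does; either way round is right
- row0: a finished grey connector, the same as connector, standing upright on one of the shelf's four pads (which one varies); origin at the centre of its underside; leave it alone
- row1: a finished grey connector, the same as connector, standing upright on one of the shelf's four pads (which one varies); origin at the centre of its underside; leave it alone
- row2: a finished grey connector, the same as connector, standing upright on one of the shelf's four pads (which one varies); origin at the centre of its underside; leave it alone
- reel: bystander: black solder reel 48 mm across, 32 mm high
- jar: bystander: amber glass jar 48 mm across, 60 mm high
- driver: bystander: screwdriver 170 mm long, lying flat
- tape: bystander: roll of paper tape 60 mm across, 18 mm high
There are look-alikes about, which are no part of the job. Leave any blue or turquoise look-alike of the connector alone. What is shaped like the stand but purple is not meant.

How it is judged:
On the way, in this order (a step that is already met when the one before it is completed fails the run):
1. the round-handled gauge is fully home in the larger opening (at least 27 of its 30 mm in, in line), with the connector seated in the cradle, for 0.3 s (x of gauge in the frame of connector_opening between -0.003 and 0.003 m and y of gauge in the frame of connector_opening between -0.003 and 0.003 m and z of gauge in the frame of connector_opening below -0.027 m and angle between the z axis of gauge and the z axis of connector, either way round below 0.12 rad and distance between connector and cradle_seat below 0.006 m and angle between the z axis of connector and the z axis of cradle, either way round between 0.4 and 0.65 rad), for 0.3 s.
2. the gauge is back in a hole of the stand, upright and fully down, with the connector still seated in the cradle (angle between gauge's own z axis and vertical below 0.12 rad and ((horizontal distance between gauge and stand_hole0 below 0.004 m and z of gauge in the frame of stand_hole0 below -0.026 m) or (horizontal distance between gauge and stand_hole1 below 0.004 m and z of gauge in the frame of stand_hole1 below -0.026 m)) and distance between connector and cradle_seat below 0.006 m and angle between the z axis of connector and the z axis of cradle, either way round between 0.4 and 0.65 rad), for 0.2 s.
At the end, for the whole second after the job is handed in: the gauge is upright in a hole of the stand, at least 26 mm in; the connector stands upright on the bare pad, within 9 mm of its centre each way, square with the row within 0.16 rad; both released and at rest (angle between gauge's own z axis and vertical below 0.12 rad and ((horizontal distance between gauge and stand_hole0 below 0.004 m and z of gauge in the frame of stand_hole0 below -0.026 m) or (horizontal distance between gauge and stand_hole1 below 0.004 m and z of gauge in the frame of stand_hole1 below -0.026 m)) and x of connector in the frame of bare_pad between -0.009 and 0.009 m and y of connector in the frame of bare_pad between -0.009 and 0.009 m and z of connector in the frame of bare_pad between -0.003 and 0.003 m and angle between connector's own z axis and vertical below 0.08 rad and angle between the y axis of connector and the y axis of bare_pad, either way round below 0.16 rad and linear speed of each of connector, gauge below 0.01 m/s); the robot touches nothing.
It fails at once if a connector of the row is moved by more than 12 mm (distance of any of row0, row1, row2 from where it was at the start of the episode above 0.012 m).
It fails at once if a connector of the row is tipped (angle between any of row0, row1, row2's own z axis and vertical above 0.3 rad).
It fails at once if another thing on the bench is moved by more than 20 mm (distance of any of square_gauge, reel, jar, driver, tape from where it was at the start of the episode above 0.02 m).
It also fails if it takes over 67 s, if anything falls off the work surface, if the arm or the gripper's body presses on something with over 40 N, if the wrist force passes 120 N, or if a joint passes its speed limit or range.

## Working session

There is one attempt and no reset: what is moved stays moved. The work goes in short steps, Python scripts to look and compute and a shell command to move; the robot and the scene stay as the last step left them, time stands still between calls to the robot, and variables do not carry over. Pictures are saved under pics/ and viewed, about 8 in all and at most 12, crops included, and the job is handed in when it is done.

```bash
mkdir -p pics
cat > h.py <<'E'
import numpy as np, cv2
from rig import arm, cams
def save(im,n): cv2.imwrite('pics/'+n, im[:,:,::-1])
def P(c): return cams.calibration(c)
def ray(c,px,K=None):
    k=K or P(c); M=np.array(k['world_to_cam']); R=M[:3,:3]; o=-R.T@M[:3,3]
    d=R.T@np.array([(px[0]-k['cx'])/k['fx'],(px[1]-k['cy'])/k['fy'],1]); return o,d/np.linalg.norm(d)
def at_z(c,px,z,K=None):
    o,d=ray(c,px,K); return o+d*(z-o[2])/d[2]
def tri(obs):
    A=np.zeros((3,3));b=np.zeros(3)
    for o,d in obs:
        Q=np.eye(3)-np.outer(d,d);A+=Q;b+=Q@o
    return np.linalg.solve(A,b)
def proj(c,p,K=None):
    k=K or P(c); q=np.array(k['world_to_cam'])@np.append(p,1); return np.array([k['fx']*q[0]/q[2]+k['cx'],k['fy']*q[1]/q[2]+k['cy']])
E
python3 - <<'E'
from h import *
np.set_printoptions(precision=4,suppress=True)
s=arm.state();print(s['t'],s['position'],s['tool_rot'],s['width'])
ims=[cams.get_image(c) for c in('scene','top')]
for c,i in zip(('scene','top'),ims): save(i,c+'0.png')
for n in ['connector','connector_opening','gauge','square_gauge','stand','stand_hole0','stand_hole1','cradle','cradle_seat','bare_pad','row0','shelf']:
    for c in('scene','top'):
        print(n,c,[(np.round(r['pixel'],1).tolist(),round(r['p'],2)) for r in cams.spot_point(c,n)][:5])
E
```

```text
0.0 [0.2375 0.4957 0.3015] [[-0.0011  0.4321  0.9018]
 [-0.0019  0.9018 -0.4321]
 [-1.     -0.0022 -0.0002]] 1.0011321925415275
connector scene [([171.0, 251.3], 0.78), ([171.1, 221.5], 0.72), ([171.4, 218.3], 0.71), ([118.0, 263.4], 0.59)]
connector top [([413.1, 200.5], 0.86), ([367.7, 252.3], 0.84), ([363.0, 193.8], 0.79)]
connector_opening scene [([91.1, 280.8], 0.96), ([196.0, 222.9], 0.73), ([169.7, 221.8], 0.58), ([267.2, 223.4], 0.26)]
connector_opening top [([367.8, 203.9], 0.71), ([422.4, 184.3], 0.71), ([344.5, 243.9], 0.63), ([215.0, 257.2], 0.31)]
gauge scene [([264.2, 231.4], 0.46), ([326.9, 200.2], 0.15)]
gauge top [([283.0, 221.4], 0.54)]
square_gauge scene [([410.3, 231.8], 0.69), ([268.1, 244.1], 0.51)]
square_gauge top [([277.9, 199.4], 0.5)]
stand scene [([269.0, 240.4], 0.97), ([247.6, 204.9], 0.86), ([143.3, 196.8], 0.74)]
stand top [([396.3, 305.7], 0.97), ([284.7, 208.7], 0.74), ([298.7, 272.3], 0.56)]
stand_hole0 scene [([270.2, 233.9], 0.94), ([137.6, 188.1], 0.85), ([140.2, 177.7], 0.66), ([265.4, 220.9], 0.62), ([245.4, 183.4], 0.62)]
stand_hole0 top [([28
[... 329 characters left out ...]
3.3], 0.78), ([301.9, 263.0], 0.72), ([282.8, 197.0], 0.69)]
cradle scene [([173.9, 267.1], 0.74)]
cradle top [([356.2, 192.5], 0.73), ([252.0, 138.5], 0.67), ([174.1, 187.7], 0.62)]
cradle_seat scene [([171.6, 247.5], 0.55)]
cradle_seat top [([366.7, 190.1], 0.9)]
bare_pad scene [([327.6, 199.6], 0.41), ([450.4, 284.2], 0.26)]
bare_pad top [([159.6, 182.8], 0.67), ([194.7, 178.9], 0.59)]
row0 scene [([393.1, 238.1], 0.96), ([407.8, 229.8], 0.58), ([424.0, 225.2], 0.57), ([223.6, 301.5], 0.57)]
row0 top [([282.1, 198.1], 0.74), ([160.6, 185.4], 0.71), ([179.1, 179.3], 0.7)]
shelf scene [([396.6, 245.9], 0.97)]
shelf top [([172.6, 186.7], 0.83), ([284.4, 210.3], 0.47), ([322.2, 155.8], 0.18)]
```

View pics/scene0.png

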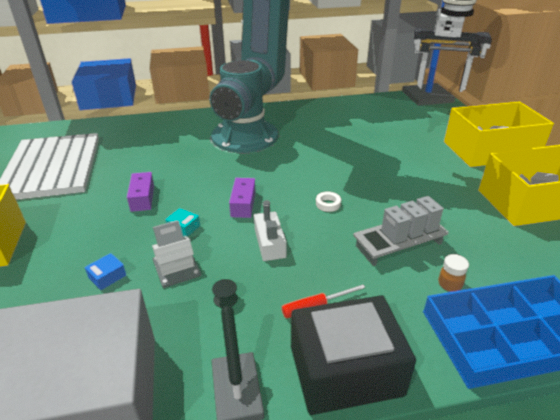

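View pics/top0.png

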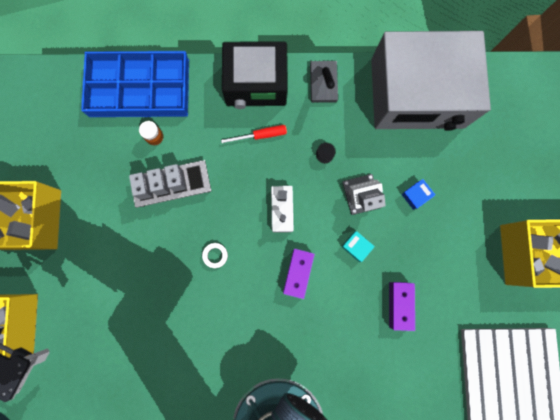

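Run:
```python
from h import *
np.set_printoptions(precision=4,suppress=True)
for n,px,z in [('hA',(282.2,218.8),.042),('hB',(282.8,197),.042),('seat',(366.7,190.1),.042),('open',(367.8,203.9),.09),('pad',(194.7,178.9),.036),('shelf',(172.6,186.7),.036)]:
    print(n,at_z('top',px,z))
print('open tri',tri([ray('top',(367.8,203.9)),ray('scene',(169.7,221.8))]))
print(proj('scene',at_z('top',(282.2,218.8),.042)),proj('scene',at_z('top',(366.7,190.1),.042)))
k=P('wrist');s=arm.state();M=np.array(k['world_to_cam']);o=-M[:3,:3].T@M[:3,3]
print(k['fx'],k['cx'],k['cy'],'cam in tool',s['tool_rot'].T@(o-s['position']),s['tool_rot'].T@M[:3,:3].T)
t=cv2.imread('pics/top0.png');s=cv2.imread('pics/scene0.png')
a=cv2.resize(t[165:245,250:400],(800,427),interpolation=3);cv2.imwrite('pics/c1.png',a)
```

```text
hA [ 0.4902 -0.0158  0.042 ]
hB [ 0.544  -0.0179  0.042 ]
seat [ 0.5596 -0.2249  0.042 ]
open [ 0.518  -0.2145  0.09  ]
pad [0.5923 0.2    0.036 ]
shelf [0.573  0.2543 0.036 ]
open tri [ 0.5177 -0.2163  0.0915]
[265.7209 220.3885] [170.1949 254.1112]
346.8071267170861 278.5306580603164 214.4602937177362 cam in tool [-0.0814  0.0001 -0.0671] [[-0.0012 -0.2315  0.9728]
 [ 1.     -0.0001  0.0012]
 [-0.0002  0.9728  0.2315]]
```

View pics/c1.png

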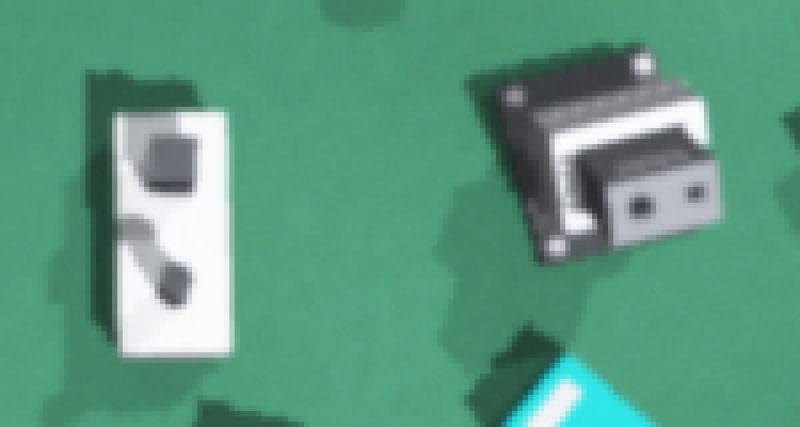

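```bash
python3 -m pendant '[[[0,-2.4,3],0],[[0,-4.7,6],0],[[0.5,-7,9],0],[[1,-9.4,12],0],[[1.7,-11.8,15],0]]' 
python3 -m pendant '[[[0,-2.4,3],0],[[0,-4.7,6],0],[[0.5,-7,9],0],[[1,-9.4,12],0],[[1.7,-11.8,15],0]]' 
python3 -m pendant '[[[0,-2.4,3],-0.12],[[0,-4.7,6],-0.24],[[0.5,-7,9],-0.36],[[1,-9.4,12],-0.48],[[1.6,-11.7,14.9],-0.6]]' 
python3 -m pendant '[[[0,0,0],-0.1],[[0,0,0],-0.1],[[0,0,0],-0.1]]'
python3 - <<'E'
from h import *
np.set_printoptions(precision=4,suppress=True)
s=arm.state();print(s['t'],s['position'],s['tool_rot'],s['joints'])
k=P('wrist');i=cams.get_image('wrist');save(i,'w1.png')
for n in ['stand_hole0','gauge','square_gauge','stand','connector_opening','cradle_seat','connector']:
    print(n,[(np.round(r['pixel'],1).tolist(),round(r['p'],2),at_z('wrist',r['pixel'],.042,k)[:2]) for r in cams.spot_point('wrist',n)][:4])
E
```

```text
t: 1.72
position: [0.3224, 0.3234, 0.2861]
tool_rot: [[0.001, 0.431, 0.902], [0.001, 0.902, -0.431], [-1.0, 0.002, 0.001]]
ft_force: [0.2, -0.4, -0.1]
width: 1.002
t: 2.13
position: [0.4068, 0.1519, 0.2693]
tool_rot: [[0.002, 0.432, 0.902], [0.001, 0.902, -0.432], [-1.0, 0.002, 0.002]]
ft_force: [1.2, 0.6, 0.4]
width: 0.999
t: 2.55
position: [0.4872, -0.0105, 0.2545]
tool_rot: [[0.002, -0.11, 0.994], [0.0, 0.994, 0.11], [-1.0, -0.0, 0.002]]
ft_force: [0.3, -0.4, 0.6]
width: 1.0
t: 2.8
position: [0.4865, -0.0089, 0.2539]
tool_rot: [[-0.0, -0.199, 0.98], [0.001, 0.98, 0.199], [-1.0, 0.001, -0.0]]
ft_force: [0.0, -0.4, -1.3]
width: 1.004
2.8 [ 0.4865 -0.0089  0.2539] [[-0.0005 -0.1995  0.9799]
 [ 0.0006  0.9799  0.1995]
 [-1.      0.0007 -0.0003]] [-0.1352 -0.0395  1.5967  0.0006  1.5849 -1.9068]
stand_hole0 [([238.4, 76.5], 0.83, array([ 0.3853, -0.0613])), ([258.0, 270.9], 0.8, array([ 0.5445, -0.0153])), ([270.6, 212.2], 0.77, array([ 0.4887, -0.0147])), ([273.3, 7.7], 0.58, array([ 0.3315, -0.0438]))]
gauge [([273.3, 208.1], 0.59, array([ 0.4847, -0.0132]))]
square_gauge [([259.1, 267.0], 0.56, array([ 0.5406, -0.015 ]))]
stand [([25.4, 237.3], 0.74, array([ 0.5541, -0.2223])), ([267.2, 233.3], 0.72, array([ 0.508, -0.014])), ([257.6, 53.5], 0.66, array([ 0.3657, -0.0495]))]
connector_opening [([108.1, 112.5], 0.77, array([ 0.4335, -0.1602]))]
cradle_seat [([25.7, 232.5], 0.83, array([ 0.5496, -0.2222]))]
connector [([28.3, 235.8], 0.94, array([ 0.5522, -0.2199])), ([52.1, 64.5], 0.8, array([ 0.4059, -0.2066]))]
```

View pics/w1.png

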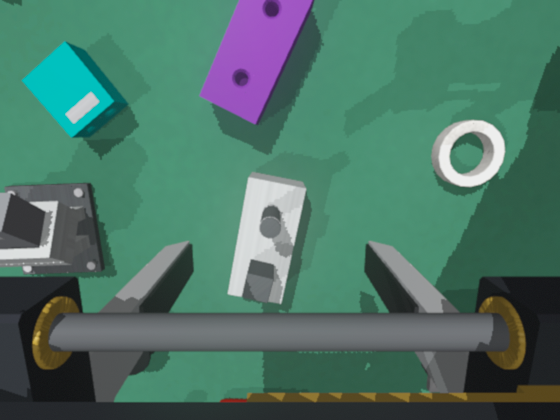

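```bash
python3 -m pendant '[[[3,-0.65,0.12],0],[[6,-0.65,0.12],0],[[9,-0.65,0.12],0],[[10.6,-0.65,0.12],0],[[10.6,-0.65,0.12],0]]' 
python3 -c "
from h import *
s=arm.state();print(s['position'],s['tool_rot'],s['ft_force'])
i=cams.get_image('wrist');save(i,'w2.png')"
python3 -m pendant '[[[0,0,0],0],[[0,0,0],0],[[0,0,0],0],[[0,0,0],0],[[0,0,0],0]]' 255
python3 -m pendant '[[[0,0,0],0],[[0,0,0],0],[[0,0,0],0]]' 255
```

```text
t: 3.62
position: [0.4863, -0.0142, 0.1434]
tool_rot: [[-0.009, -0.203, 0.979], [0.001, 0.979, 0.203], [-1.0, 0.003, -0.009]]
ft_force: [-0.8, 0.6, -0.1]
width: 1.0
[ 0.48629131 -0.01419239  0.14343749] [[-0.0090652  -0.20297237  0.9791425 ]
 [ 0.00145234  0.97917903  0.20299339]
 [-0.99995786  0.00326222 -0.00858167]] [-0.7500719   0.567698   -0.13718486]
t: 4.08
position: [0.4896, -0.0149, 0.1491]
tool_rot: [[0.002, -0.203, 0.979], [-0.0, 0.979, 0.203], [-1.0, -0.001, 0.002]]
ft_force: [0.6, -0.0, 0.3]
width: 0.682
t: 4.33
position: [0.4891, -0.0149, 0.1481]
tool_rot: [[0.0, -0.203, 0.979], [0.0, 0.979, 0.203], [-1.0, 0.0, 0.0]]
ft_force: [-0.5, 0.4, -0.8]
width: 0.463
```

```bash
python3 -m pendant '[[[0,0,0],0],[[0,0,0],0],[[0,0,0],0],[[0,0,0],0],[[0,0,0],0]]' 255
python3 -m pendant '[[[-0.8,0,0],0],[[-1.6,0,0],0],[[-2.3,0,0],0],[[-2.6,0,0],0],[[-2.6,0,0],0]]'
python3 -m pendant '[[[0.05,0,-0.5],0],[[0.2,0,-1.37],0],[[0.45,0,-2.0],0],[[0.76,0,-2.65],0],[[0.76,0,-2.65],0]]'
python3 - <<'E'
from h import *
np.set_printoptions(precision=4,suppress=True)
s=arm.state();print(s['t'],s['position'],s['width'],s['ft_force'])
i=cams.get_image('wrist');j=cams.get_image('scene')
c=np.hstack([cv2.resize(i[:,130:420],(414,600)),cv2.resize(j[170:280,240:310],(382,600),interpolation=3)])
save(c,'c2.png')
E
```

```text
t: 4.75
position: [0.489, -0.0148, 0.1479]
tool_rot: [[-0.0, -0.203, 0.979], [0.0, 0.979, 0.203], [-1.0, 0.0, -0.0]]
ft_force: [0.1, 0.1, 0.2]
width: 0.165
t: 5.17
position: [0.4898, -0.015, 0.1757]
tool_rot: [[0.003, -0.203, 0.979], [-0.0, 0.979, 0.203], [-1.0, -0.001, 0.003]]
ft_force: [0.1, -0.2, -0.3]
width: 0.169
t: 5.58
position: [0.4649, -0.0201, 0.1688]
tool_rot: [[0.009, -0.203, 0.979], [0.0, 0.979, 0.203], [-1.0, -0.001, 0.009]]
ft_force: [4.2, 1.5, 3.9]
width: 0.163
5.5833 [ 0.4649 -0.0201  0.1688] 0.16275873076391897 [4.2384 1.4688 3.9093]
```

View pics/c2.png

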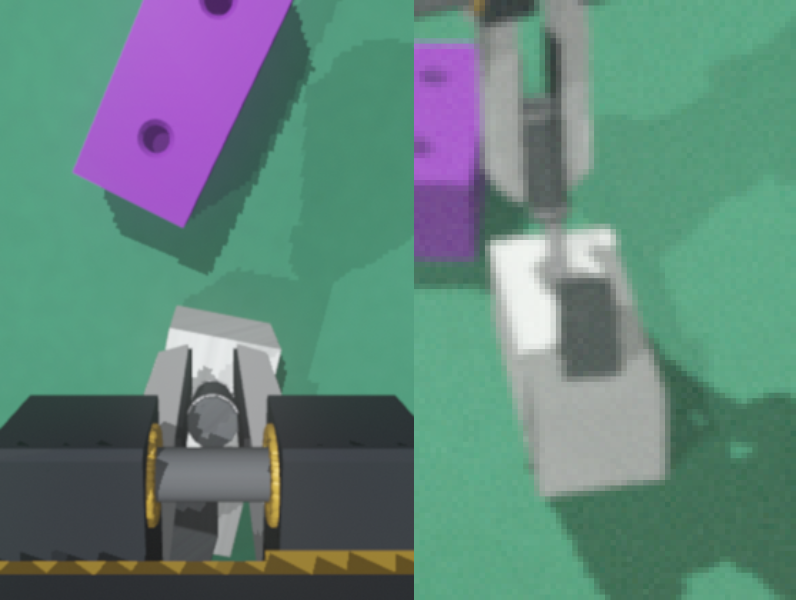

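```bash
python3 -m pendant '[[[-1,0,-0.5],0],[[-3,0,-0.5],0],[[-6,0,0],0],[[-9,-2,1],0],[[-10,-5,2.5],0]]' 
python3 -m pendant '[[[0,-3.6,1.5],0],[[0,-7.2,3],0],[[0,-10.8,5],0],[[0,-14,7],0],[[0,-15.4,7.1],0]]'
python3 -m pendant '[[[0,0,0],0],[[0,0,0],0],[[0,0,0],0]]'
python3 - <<'E'
from h import *
np.set_printoptions(precision=4,suppress=True)
s=arm.state();print(s['t'],s['position'],s['width'],s['tool_rot'])
k=P('wrist');i=cams.get_image('wrist')
for n,z in[('connector_opening',.092),('cradle_seat',.042),('cradle',0),('connector',.042),('gauge',.1)]:
    print(n,[(np.round(r['pixel'],1).tolist(),round(r['p'],2),at_z('wrist',r['pixel'],z,k)) for r in cams.spot_point('wrist',n)][:4])
j=cams.get_image('scene');t=cams.get_image('top')
for n in ['connector_opening','gauge']:
  for c in ('scene','top'): print(n,c,[(np.round(r['pixel'],1).tolist(),round(r['p'],2)) for r in cams.spot_point(c,n)][:4])
save(j,'s2.png');save(t,'t2.png');save(i,'w3.png')
q=proj('scene',s['position']-np.array([0,0,.09]));print(q)
x,y=map(int,q);b=cv2.resize(j[y-50:y+40,x-45:x+45],(300,300),interpolation=3)
c=np.zeros((420,800,3),np.uint8);c[:,:560]=i;c[:300,560:]=b[:,30:270]
save(c,'c3.png')
E
```

```text
t: 6.1
position: [0.4972, -0.0633, 0.27]
tool_rot: [[0.001, -0.206, 0.979], [-0.0, 0.979, 0.206], [-1.0, -0.001, 0.001]]
ft_force: [1.3, -0.7, 0.1]
width: 0.164
t: 6.52
position: [0.5994, -0.2037, 0.2622]
tool_rot: [[-0.007, -0.201, 0.98], [0.001, 0.98, 0.201], [-1.0, 0.003, -0.006]]
ft_force: [-0.8, -0.2, -1.1]
width: 0.162
t: 6.77
position: [0.5973, -0.1994, 0.2656]
tool_rot: [[-0.003, -0.203, 0.979], [0.002, 0.979, 0.203], [-1.0, 0.002, -0.003]]
ft_force: [0.3, -0.3, -1.3]
width: 0.164
6.7667 [ 0.5973 -0.1994  0.2656] 0.1644303370469017 [[-0.0029 -0.2033  0.9791]
 [ 0.0016  0.9791  0.2033]
 [-1.      0.0021 -0.0025]]
connector_opening [([97.7, 146.8], 0.98, array([ 0.5682, -0.3379,  0.092 ])), ([327.2, 271.1], 0.71, array([ 0.6279, -0.153 ,  0.092 ])), ([346.7, 29.0], 0.61, array([ 0.4562, -0.181 ,  0.092 ]))]
cradle_seat [([264.8, 152.4], 0.77, array([ 0.5506, -0.2202,  0.042 ]))]
cradle [([264.3, 150.4], 0.77, array([ 0.5513, -0.2221,  0.    ]))]
connector [([261.8, 155.3], 0.7, array([ 0.5536, -0.2223,  0.042 ])), ([149.0, 112.1], 0.65, array([ 0.5376, -0.3225,  0.042 ]))]
gauge [([275.9, 278.0], 0.56, array([ 0.6383, -0.192 ,  0.1   ]))]
connector_opening scene [([90.5, 282.3], 0.97), ([194.6, 221.6], 0.75), ([170.1, 222.4], 0.67)]
connector_opening top []
gauge scene [([181.6, 237.4], 0.86)]
gauge top []
[173.5487 210.9016]
```

View pics/c3.png

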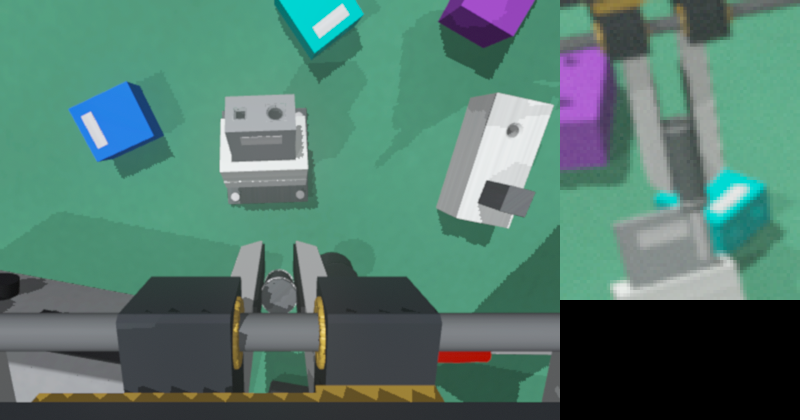

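Run:
```python
from h import *
np.set_printoptions(precision=4,suppress=True)
i=cv2.imread('pics/w3.png');k=P('wrist');s=arm.state()
g=cv2.cvtColor(i,6)
def dark(x0,x1,y0,y1,t):
    m=g[y0:y1,x0:x1]<t; ys,xs=np.nonzero(m); return np.array([xs.mean()+x0,ys.mean()+y0]),len(xs)
for t in(60,80,100):
    a,na=dark(266,286,104,124,t);b,nb=dark(233,248,106,122,t);print(t,a,na,b,nb)
    A=at_z('wrist',a,.0977,k);B=at_z('wrist',b,.0977,k);d=A-B;print(A,B,np.linalg.norm(d),'yaw',np.arctan2(-d[0],d[1]))
S=[at_z('wrist',p,.008,k) for p in((235,197),(300.5,195))];d=S[1]-S[0];print('screws',S,np.linalg.norm(d),np.arctan2(-d[0],d[1]))
R=s['tool_rot'];G=s['position']+R@[.078,0,0]
for th in(15,20,25,30,35):
    th=np.radians(th);u=R@[-np.cos(th),0,-np.sin(th)]
    print(np.degrees(th),'end',proj('wrist',G+.023*u,k),'shoulder',proj('wrist',G-.027*u,k),'tip',proj('wrist',G-.057*u,k),'scene end,tip',proj('scene',G+.023*u),proj('scene',G-.057*u))
c=np.hstack([cv2.resize(i[240:320,230:330],(500,400),interpolation=2),cv2.resize(i[85:145,215:310],(300,400*1),interpolation=2)])
cv2.imwrite('pics/c4.png',c)
```

```text
60 [nan nan] 0 [nan nan] 0
[nan nan nan] [nan nan nan] nan yaw nan
80 [nan nan] 0 [nan nan] 0
[nan nan nan] [nan nan nan] nan yaw nan
100 [274.2125 114.1375] 80 [239.425 114.8  ] 40
[ 0.5218 -0.2188  0.0977] [ 0.5272 -0.2424  0.0977] 0.024146545093287734 yaw 0.22289645045755344
screws [array([ 0.6035, -0.243 ,  0.008 ]), array([ 0.5883, -0.1796,  0.008 ])] 0.06521088394990134 0.2353539305937651
14.999999999999998 end [277.548  279.0616] shoulder [277.7161 265.1331] tip [277.7815 259.7127] scene end,tip [169.314  193.5405] [178.1329 234.2698]
20.0 end [277.5485 274.3013] shoulder [277.7158 269.3035] tip [277.7811 267.3536] scene end,tip [169.1379 193.2544] [178.6039 235.1775]
25.0 end [277.5497 269.5325] shoulder [277.7151 273.5007] tip [277.7799 275.0575] scene end,tip [168.9839 193.0641] [179.03   235.8734]
29.999999999999996 end [277.5517 264.8078] shoulder [277.7138 277.7057] tip [277.7779 282.8099] scene end,tip [168.8531 192.9702] [179.4074 236.3491]
35.0 end [277.5545 260.1789] shoulder [277.712  281.8994] tip [277.775  290.5957] scene end,tip [168.7462 192.9728] [179.7325 236.597 ]<stdin>:6: RuntimeWarning: Mean of empty slice.
  ret = ret.dtype.type(ret / rcount)
```

View pics/c4.png

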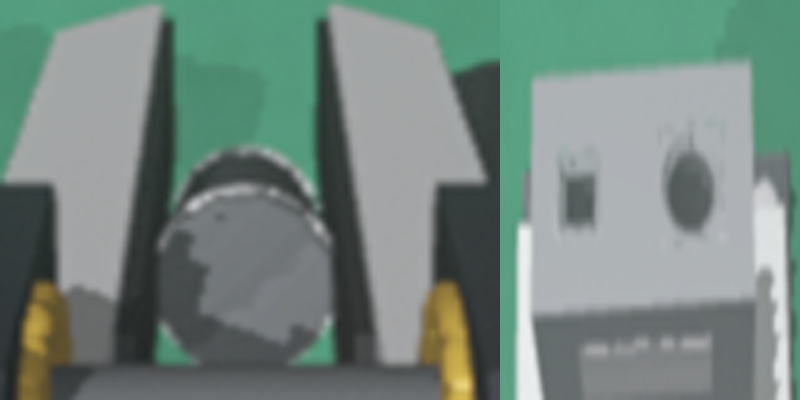

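```bash
cat > fit.py <<'E'
from h import *
from scipy.optimize import least_squares
def circ(C,u,r,n=72):
    v=np.cross(u,[.3,.9,.1]);v/=np.linalg.norm(v);w=np.cross(u,v);t=np.linspace(0,2*np.pi,n)
    return [C+r*(np.cos(a)*v+np.sin(a)*w) for a in t]
def model(p,s,k):
    e,a,th=p;R=s['tool_rot'];G=s['position']+R@[.078,0,e]
    u=R@[-np.cos(th),0,-np.sin(th)]
    E=np.array([proj('wrist',q,k) for q in circ(G+(.023+a)*u,u,.008)])
    S=np.array([proj('wrist',q,k) for q in circ(G+(-.027+a)*u,u,.008)])
    return np.array([E[:,1].min(),np.ptp(E[:,0]),S[:,1].min(),E[:,1].max()]),G+(a-.057)*u,G+(.023+a)*u
E
python3 - <<'E'
from fit import *
np.set_printoptions(precision=4,suppress=True)
k=P('wrist');s=arm.state()
m=np.array([277.6,34.8,269.6])
for m in (m,m+[0,1,0],m+[0,0,1.5],m+[1,0,0]):
    f=least_squares(lambda p:(model(p,s,k)[0][:3]-m),[0.005,0,.3],x_scale=[.01,.01,.1])
    print(f.x[:2]*1000,np.degrees(f.x[2]),f.cost,'tip',model(f.x,s,k)[1],'rel tool',s['tool_rot'].T@(model(f.x,s,k)[1]-s['position']),'scene',proj('scene',model(f.x,s,k)[1]),proj('scene',model(f.x,s,k)[2]))
for z in(.090,.0922):
  A=at_z('wrist',(274.4,113.7),z,k);B=at_z('wrist',(239.4,114.6),z,k);print(A,B,np.linalg.norm(A-B))
print(s['position'])
j=cv2.imread('pics/s2.png');cv2.imwrite('pics/c5.png',cv2.resize(j[185:245,150:210],(600,600),interpolation=2))
E
```

```text
[10.4309 -9.3619] 18.275071298327518 1.3025671267009347e-26 tip [ 0.6291 -0.1941  0.1255] rel tool [0.141  0.     0.0312] scene [180.7976 243.0248] [171.5726 201.5103]
[10.0168 -4.9868] 18.391184980430364 3.322051044066725e-26 tip [ 0.6274 -0.1944  0.1297] rel tool [0.1368 0.     0.0296] scene [180.2685 240.7102] [170.9964 199.0275]
[10.7032 -9.2788] 19.301223419478042 2.5950368338150404e-26 tip [ 0.6304 -0.1938  0.1259] rel tool [0.1406 0.     0.0326] scene [180.9364 243.29  ] [171.5743 201.5146]
[10.7756 -9.2899] 17.753233222003406 4.0490652543184094e-26 tip [ 0.6288 -0.1941  0.1254] rel tool [ 0.1411 -0.      0.031 ] scene [180.7746 242.9902] [171.6174 201.5957]
[ 0.5212 -0.2189  0.09  ] [ 0.5269 -0.2433  0.09  ] 0.02504238728705419
[ 0.5213 -0.2189  0.0922] [ 0.5269 -0.2431  0.0922] 0.024828749150671237
[ 0.5985 -0.2004  0.2665]
```

View pics/c5.png

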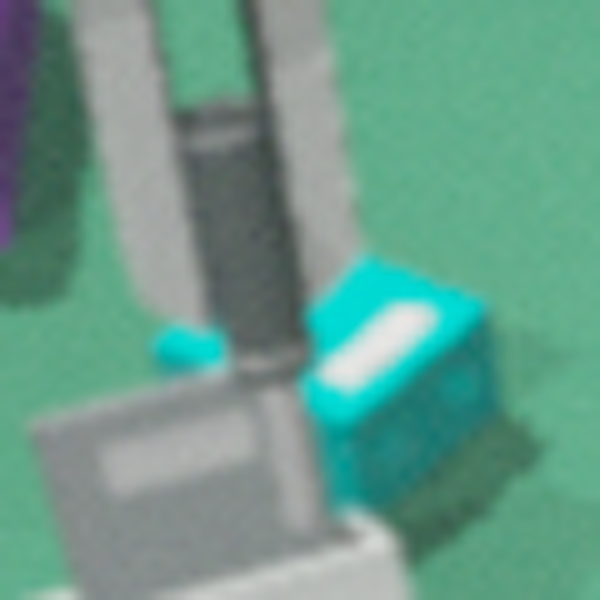

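```bash
python3 -m pendant '[[[0,0,-3],0],[[0,-0.1,-6],-0.025],[[0.5,-0.2,-9],-0.025],[[1.5,-0.3,-11.2],-0.025],[[2.4,-0.3,-11.2],-0.025]]'
python3 -m pendant '[[[0.5,0,0],0],[[1,0,0],0],[[1,0,0],0],[[1,0,0],0]]'
python3 - <<'E'
from fit import *
np.set_printoptions(precision=4,suppress=True)
s=arm.state();k=P('wrist');print(s['t'],s['position'],s['tool_rot'][:,1],s['ft_force'])
i=cams.get_image('wrist');save(i,'w4.png')
print([(np.round(r['pixel'],1).tolist(),round(r['p'],2),at_z('wrist',r['pixel'],.0922,k)) for r in cams.spot_point('wrist','connector_opening')])
j=cams.get_image('scene');save(j,'s4.png')
print([(r['pixel'],r['p']) for r in cams.spot_point('scene','gauge')],[(r['pixel'],r['p']) for r in cams.spot_point('scene','connector_opening')])
print(proj('scene',np.array([.521,-.2187,.0922])))
c=np.hstack([cv2.resize(i[200:360,200:360],(400,400)),cv2.resize(j[185:245,140:200],(400,400),interpolation=2)]);save(c,'c6.png')
E
```

```text
t: 7.78
position: [0.4865, -0.2271, 0.2427]
tool_rot: [[-0.001, -0.225, 0.974], [-0.001, 0.974, 0.225], [-1.0, -0.001, -0.001]]
ft_force: [-0.7, -0.9, -0.8]
width: 0.164
t: 8.12
position: [0.4902, -0.2259, 0.2321]
tool_rot: [[-0.0, -0.228, 0.974], [0.001, 0.974, 0.228], [-1.0, 0.001, -0.0]]
ft_force: [0.1, -0.5, 0.3]
width: 0.164
8.1167 [ 0.4902 -0.2259  0.2321] [-0.2282  0.9736  0.0006] [ 0.0676 -0.5398  0.2883]
[([355.7, 162.1], 0.92, array([ 0.432 , -0.1888,  0.0922])), ([282.7, 274.3], 0.9, array([ 0.5166, -0.2162,  0.0922])), ([97.4, 264.2], 0.74, array([ 0.5381, -0.3403,  0.0922]))]
[([169.0, 218.0], 0.75), ([327.2, 201.3], 0.71)] [([195.0, 223.6], 0.98), ([91.1, 281.0], 0.93), ([168.8, 222.1], 0.9), ([272.0, 234.8], 0.23)]
[169.5026 222.7611]
```

View pics/c6.png

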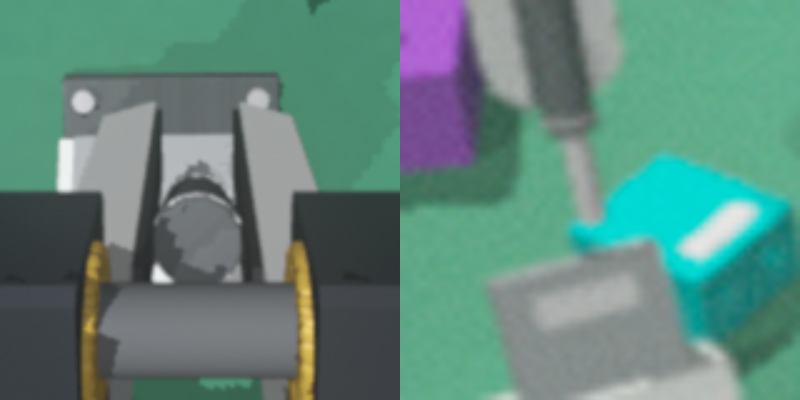

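Run:
```python
from h import *
np.set_printoptions(precision=2,suppress=True)
M=np.array([.521,-.2187,.0922]);zt=np.array([.974,.228,0]);yt=np.array([-.228,.974,0]);up=np.array([0,0,1.])
c=.866*up-.5*zt
p=lambda q:proj('scene',q)
print(p(M),p(M+.008*c),'per mm z',(p(M+.01*zt)-p(M))/10,'y',(p(M+.01*yt)-p(M))/10,'up',(p(M+.01*up)-p(M))/10)
```

```text
[169.5  222.76] [168.52 218.98] per mm z [0.12 0.28] y [ 0.49 -0.13] up [-0.08 -0.39]
```

```bash
for r in 1; do
python3 -m pendant '[[[0.3,0,0.2],0],[[0.6,0,0.35],0],[[0.6,0,0.35],0]]' | egrep 'pos|force'
python3 -m pendant '[[[0.17,0,0.1],0],[[0.35,0,0.2],0],[[0.35,0,0.2],0]]'| egrep 'pos|force'
python3 -m pendant '[[[0.17,0,0.1],0],[[0.35,0,0.2],0],[[0.35,0,0.2],0]]'| egrep 'pos|force'
done
```

```text
position: [0.4929, -0.2251, 0.2255]
ft_force: [-0.2, -0.5, -0.6]
position: [0.4947, -0.2248, 0.2224]
ft_force: [0.5, -0.6, -1.0]
position: [0.4967, -0.2244, 0.2189]
ft_force: [0.1, -0.8, -1.0]
```

```bash
python3 -m pendant '[[[0.17,0,0.1],0],[[0.26,0,0.15],0],[[0.26,0,0.15],0]]' | egrep 'pos|force'
python3 -m pendant '[[[0.17,0,0.1],0],[[0.26,0,0.15],0],[[0.26,0,0.15],0]]' | egrep 'pos|force'
python3 -m pendant '[[[0.17,0,0.1],0],[[0.26,0,0.15],0],[[0.26,0,0.15],0]]' | egrep 'pos|force'
python3 - <<'E'
from h import *
cams.get_image('scene');print([(r['pixel'],r['p']) for r in cams.spot_point('scene','gauge')],[(r['pixel'],r['p']) for r in cams.spot_point('scene','connector')])
E
```

```text
position: [0.4982, -0.224, 0.2165]
ft_force: [-0.7, 0.8, -0.2]
position: [0.4996, -0.2237, 0.2138]
ft_force: [-0.3, 0.9, -1.7]
position: [0.501, -0.2233, 0.2113]
ft_force: [-1.6, 1.3, -0.7]
[([170.6, 229.4], 0.47)] [([170.8, 215.9], 0.84), ([118.8, 263.5], 0.62), ([173.8, 252.5], 0.57)]
```

```bash
python3 -m pendant '[[[0.17,0,0.1],0],[[0.26,0,0.15],0],[[0.26,0,0.15],0]]' | egrep 'pos|force'
python3 -m pendant '[[[0.17,0,0.1],0],[[0.26,0,0.15],0],[[0.26,0,0.15],0]]' | egrep 'pos|force'
python3 -m pendant '[[[0.17,0,0.1],0],[[0.26,0,0.15],0],[[0.26,0,0.15],0]]' | egrep 'pos|force|wid'
```

```text
position: [0.5023, -0.223, 0.209]
ft_force: [-3.4, -0.1, 1.2]
position: [0.5034, -0.2228, 0.2075]
ft_force: [-5.9, 1.6, 7.2]
position: [0.5043, -0.2226, 0.2065]
ft_force: [-10.7, 2.9, 12.9]
width: 0.162
```

```bash
python3 -m pendant '[[[-0.2,0,-0.1],0],[[-0.2,0,-0.1],0]]' 170 | egrep 'pos|force|wid'
python3 -m pendant '[[[0,0,0],0],[[0,0,0],0],[[0,0,0],0],[[0,0,0],0]]'
python3 - <<'E'
from fit import *
s=arm.state();print(s['t'],s['position'])
i=cams.get_image('wrist');j=cams.get_image('scene');save(i,'w5.png');save(j,'s5.png')
print([(r['pixel'],r['p']) for r in cams.spot_point('scene','gauge')])
c=np.hstack([cv2.resize(i[200:360,200:360],(400,400)),cv2.resize(j[185:265,130:210],(400,400),interpolation=2)]);save(c,'c7.png')
M=np.array([.521,-.2187,.0922]);zt=np.array([.974,.228,0]);c=np.array([0,0,.866])-.5*zt
k=P('wrist')
for d in(20,25,30):print(d,[proj(n,M+(h-d)*.001*c).round(1) for n in('scene','wrist') for h in(0,30,80)])
E
```

```text
position: [0.5054, -0.2232, 0.2067]
ft_force: [-0.1, 0.3, -0.3]
width: 0.268
t: 11.27
position: [0.5046, -0.2226, 0.2053]
tool_rot: [[-0.0, -0.227, 0.974], [0.0, 0.974, 0.227], [-1.0, 0.0, -0.0]]
ft_force: [-0.2, -0.8, 0.6]
width: 0.334
11.2667 [ 0.50462921 -0.22263659  0.20531032]
[([172.8, 252.0], 0.4)]
20 [array([171.9, 232.2]), array([168.3, 218. ]), array([162.1, 194.1]), array([277.9, 278.4]), array([277.8, 272.7]), array([277.7, 258.4])]
25 [array([172.6, 234.5]), array([168.9, 220.4]), array([162.7, 196.6]), array([277.9, 279.2]), array([277.8, 273.8]), array([277.7, 260.3])]
30 [array([173.2, 236.9]), array([169.5, 222.8]), array([163.3, 199. ]), array([277.9, 280. ]), array([277.8, 274.8]), array([277.7, 262. ])]
```

View pics/c7.png

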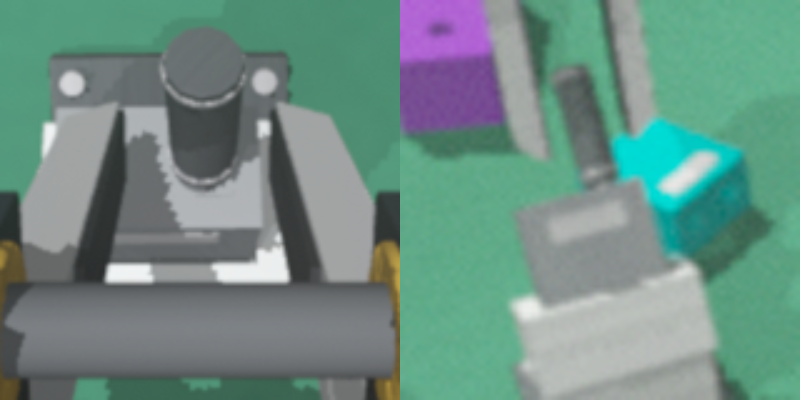

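Run:
```python
from fit import *
np.set_printoptions(precision=1,suppress=True)
k=P('wrist')
zt=np.array([.974,.228,0]);yt=np.array([-.228,.974,0]);c=np.array([0,0,.866])-.5*zt;a=.866*zt+np.array([0,0,.5])
i=cv2.imread('pics/w5.png')
for x,y in((.521,-.2187),(.5177,-.2163)):
  M=np.array([x,y,.0922]);print('face corners',[proj('wrist',M+yt*v+a*u,k) for u in(-.015,.015) for v in(-.036,.014)])
  for d in (22,30):
   for th in(30,38,45):
    t=np.radians(th);u=np.array([0,0,np.cos(t)])-np.sin(t)*zt;b=M+u*(.030-d*.001)
    E=np.array([proj('wrist',q,k) for q in circ(b+.05*u,u,.008)]);S=np.array([proj('wrist',q,k) for q in circ(b,u,.008)])
    print(d,th,'end',E.min(0),E.max(0),'sh',S.min(0),S.max(0),'scene end',proj('scene',b+.05*u))
cv2.imwrite('pics/x.png',i)
```

```text
face corners [array([219.2, 250.2]), array([300.6, 250.1]), array([216.8, 300.5]), array([301.6, 300.4])]
22 30 end [259.6 241.4] [295.8 277.4] sh [264.  259.4] [291.6 287.2] scene end [162.3 195.1]
22 38 end [259.9 225.2] [295.5 258.6] sh [264.1 258. ] [291.6 284.9] scene end [161.9 195.2]
22 45 end [260.3 212.6] [295.1 242.9] sh [264.1 257. ] [291.6 282.7] scene end [161.7 195.8]
30 30 end [260.5 245. ] [295.  279.4] sh [264.6 261.5] [291.1 288.3] scene end [163.3 199. ]
30 38 end [260.7 231.6] [294.7 263.8] sh [264.6 261.9] [291.1 288. ] scene end [163. 199.]
30 45 end [261.  221.2] [294.4 250.7] sh [264.6 262.5] [291.1 287.5] scene end [162.8 199.5]
face corners [array([224.1, 246.1]), array([305.7, 246. ]), array([221.9, 296.3]), array([306.9, 296.2])]
22 30 end [266.5 235.7] [302.9 271.7] sh [269.3 255.1] [297.  282.8] scene end [163.6 194.1]
22 38 end [266.7 219.5] [302.4 252.9] sh [269.4 253.7] [297.  280.6] scene end [163.2 194.2]
22 45 end [267.  207.1] [301.9 237.2] sh [269.4 252.8] [296.9 278.4] scene end [162.9 194.7]
30 30 end [267.1 239.6] [301.7 274. ] sh [269.7 257.4] [296.3 284.1] scene end [164.5 197.9]
30 38 end [267.3 226.3] [301.3 258.4] sh [269.7 257.8] [296.3 283.8] scene end [164.2 198. ]
30 45 end [267.4 215.9] [300.9 245.3] sh [269.7 258.4] [296.3 283.4] scene end [164.  198.4]
```

Run:
```python
from fit import *
np.set_printoptions(precision=4,suppress=True)
k=P('wrist');s=arm.state()
zt=np.array([.974,.228,0]);yt=np.array([-.228,.974,0])
def T(w,q):
    A=[ray('wrist',w,k),ray('scene',q)];X=tri(A);print(X,[np.linalg.norm(np.cross(X-o,d))*1000 for o,d in A]);return X
E=T((281,227),(164.4,200));S=T((282,262),(169,220))
d=E-S;print(np.linalg.norm(d),'tilt',np.degrees(np.arctan2(-d@zt,d[2])),'side',d@yt, 'rel TCP: z',(E-s['position'])@zt,(S-s['position'])@zt,'y',(E-s['position'])@yt,(S-s['position'])@yt)
i=cv2.imread('pics/w5.png');j=cv2.imread('pics/s5.png')
c=np.hstack([cv2.resize(i[205:300,230:325],(400,400),interpolation=2),cv2.resize(j[190:235,145:190],(400,400),interpolation=2)]);cv2.imwrite('pics/c8.png',c)
```

```text
[ 0.4831 -0.2251  0.1233] [np.float64(0.8421243105988182), np.float64(0.8421243105987692)]
[ 0.5123 -0.2189  0.0929] [np.float64(0.6898726400241472), np.float64(0.6898726400241914)]
0.042600716428096 tilt 44.50162755511457 side 0.0006498657894849686 rel TCP: z -0.021489155673328167 0.008372310606449138 y 0.0025418472597741443 0.0018919814702891755
```

View pics/c8.png

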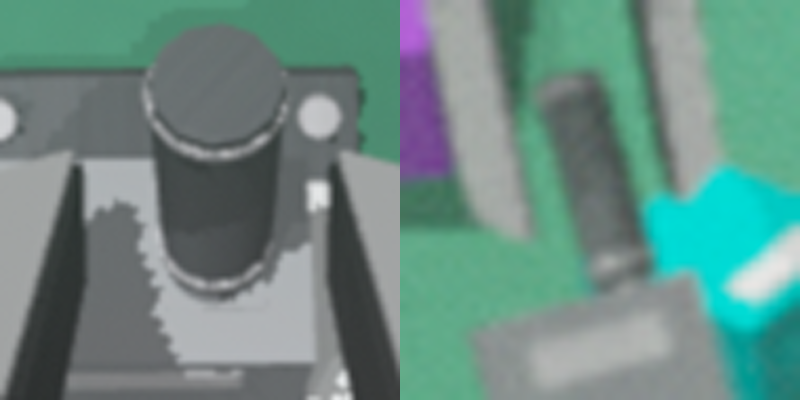

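Run:
```python
from fit import *
np.set_printoptions(precision=4,suppress=True)
k=P('wrist');s=arm.state()
zt=np.array([.974,.228,0]);yt=np.array([-.228,.974,0])
def f(p,full=False):
    S=p[:3];t=p[3];u=np.array([0,0,np.cos(t)])-np.sin(t)*zt
    u=u+p[4]*yt;u/=np.linalg.norm(u)
    E=S+.05*u
    ec=np.array([proj('wrist',q,k) for q in circ(E,u,.008)]);sc=np.array([proj('wrist',q,k) for q in circ(S,u,.008)])
    r=np.r_[ec.min(0)-[264.4,211],ec.max(0)-[298,243],sc[:,0].min()-268,sc.max(0)-[294.6,275.5],(proj('scene',E)-[164.4,199.9])*1.5,(proj('scene',S)-[169.75,219.8])*1.5]
    return r
q=least_squares(f,[.515,-.219,.093,.6,0],x_scale=[.01,.01,.01,.1,.1])
print(q.x,np.degrees(q.x[3]),f(q.x))
S=q.x[:3];t=q.x[3];c=np.array([0,0,.866])-.5*zt;a=.866*zt+np.array([0,0,.5])
u=np.array([0,0,np.cos(t)])-np.sin(t)*zt
for n,P0 in(('S',S),('E',S+.05*u),('g30',S+.03*u)):
    print(n,P0,'rel TCP tool x,y,z',s['tool_rot'].T@(P0-s['position']))
for M in([.521,-.2187,.0922],[.5177,-.2163,.0922]): d=S-M;print('S-M along c',d@c,'a',d@a,'y',d@yt)
```

```text
[ 0.5139 -0.2182  0.0897  0.7188 -0.0077] 41.18684594873 [ 0.2468  0.9515  0.162  -0.825   0.1705  0.0138 -0.0601 -1.8066 -2.517
  0.2877  2.6503]
S [ 0.5139 -0.2182  0.0897] rel TCP tool x,y,z [0.1158 0.0022 0.0101]
E [ 0.4818 -0.2257  0.1273] rel TCP tool x,y,z [ 0.0782  0.0022 -0.0228]
g30 [ 0.4947 -0.2227  0.1123] rel TCP tool x,y,z [ 0.0933  0.0022 -0.0097]
S-M along c 0.001244596608460183 a -0.007119188561972247 y 0.0021451142918039604
S-M along c -8.890339153980066e-05 a -0.004809566561972275 y -0.0009448857081960454
```

Run:
```python
from h import *
a=cv2.imread('pics/scene0.png');b=cv2.imread('pics/s4.png');c=cv2.imread('pics/s5.png')
for n,(x0,x1,y0,y1) in dict(face=(155,178,222,242),strip=(158,176,226,236),cradle=(155,200,247,280)).items():
  for m,A,B in(('0-4',a,b),('4-5',b,c),('0-5',a,c)):
    t=cv2.resize(A[y0:y1,x0:x1],None,fx=8,fy=8,interpolation=2);I=cv2.resize(B[y0-8:y1+8,x0-8:x1+8],None,fx=8,fy=8,interpolation=2)
    r=cv2.matchTemplate(I,t,cv2.TM_CCOEFF_NORMED);_,v,_,l=cv2.minMaxLoc(r);print(n,m,round(v,3),l[0]/8-8,l[1]/8-8)
# current wrist: opening rel; spot nets
s=arm.state()
for n in('connector_opening','connector','cradle_seat'):
  print(n,[(np.round(r['pixel'],1),round(r['p'],2)) for r in cams.spot_point('scene',n)][:4],[(np.round(r['pixel'],1),round(r['p'],2)) for r in cams.spot_point('wrist',n)][:3])
zt=np.array([.974,.228,0]);yt=np.array([-.228,.974,0])
k=P('wrist')
for M in(.521,.5177,.5145):
 S=np.array([M,-.2163,.0922])-.058*(np.array([0,0,.866])-.5*zt)-.011*yt
 for th in(30,34,38,42):
  t=np.radians(th);cc=np.array([0,0,np.cos(t)])-np.sin(t)*zt;aa=np.cos(t)*zt+np.array([0,0,np.sin(t)])
  F=S+.058*cc
  print(M,th,'wrist rows',proj('wrist',F-.015*aa+.025*yt,k).round(1),proj('wrist',F+.015*aa+.025*yt,k).round(1),'scene mid top edge',proj('scene',F+.015*aa).round(1))
```

```text
face 0-4 0.944 0.0 0.0
face 4-5 0.886 -0.625 -0.5
face 0-5 0.841 -0.625 -0.375
strip 0-4 0.989 0.0 0.0
strip 4-5 0.975 -0.5 -0.875
strip 0-5 0.971 -0.625 -0.75
cradle 0-4 0.998 0.0 0.0
cradle 4-5 0.998 0.0 0.0
cradle 0-5 0.998 0.0 0.0
connector_opening [(array([169.6, 222.9]), 0.96), (array([ 91.5, 282.6]), 0.86), (array([193.9, 222.9]), 0.6), (array([171.6, 252.4]), 0.31)] [(array([281.2, 265.5]), 0.91), (array([363.6, 145.3]), 0.69), (array([ 77.3, 258.4]), 0.66)]
connector [(array([118.6, 266.2]), 0.98), (array([173. , 215.3]), 0.87), (array([172.4, 251.8]), 0.57), (array([422.4, 224.3]), 0.42)] [(array([134.9, 222.9]), 0.93), (array([308.5,  90.9]), 0.57), (array([264.2, 287.9]), 0.56)]
cradle_seat [(array([173. , 247.5]), 0.97)] []
0.521 30 wrist rows [304.4 250.9] [305.6 301. ] scene mid top edge [166.2 224.8]
0.521 34 wrist rows [304.2 244.9] [305.5 293.9] scene mid top edge [165.9 224.1]
0.521 38 wrist rows [303.8 239.2] [305.4 286.7] scene mid top edge [165.5 223.6]
0.521 42 wrist rows [303.5 234. ] [305.3 279.5] scene mid top edge [165.3 223.3]
0.5177 30 wrist rows [305.7 245.9] [306.9 296.1] scene mid top edge [166.2 223.8]
0.5177 34 wrist rows [305.4 239.9] [306.9 288.9] scene mid top edge [165.9 223.1]
0.5177 38 wrist rows [305.1 234.3] [306.8 281.6] scene mid top edge [165.6 222.6]
0.5177 42 wrist rows [304.8 229.1] [306.7 274.5] scene mid top edge [165.3 222.3]
0.5145 30 wrist rows [307.  241.1] [308.3 291.2] scene mid top edge [166.2 222.8]
0.5145 34 wrist rows [306.7 235.1] [308.2 284. ] scene mid top edge [165.9 222.2]
0.5145 38 wrist rows [306.4 229.5] [308.1 276.7] scene mid top edge [165.6 221.7]
0.5145 42 wrist rows [306.  224.4] [308.  269.6] scene mid top edge [165.3 221.3]
```

```bash
python3 -m pendant '[[[0,0.18,-0.6],0],[[0.5,0.18,-0.97],0],[[1.0,0.18,-0.97],0],[[1.4,0.18,-0.97],0],[[1.4,0.18,-0.97],0]]' | egrep 'pos|force|wid'
python3 -m pendant '[[[0,0,0],0],[[0,0,0],0],[[0,0,0],0],[[0,0,0],0],[[0,0,0],0]]' 255 | egrep 'pos|force|wid'
python3 -m pendant '[[[-0.1,0,0.2],0],[[-0.15,0,0.4],0],[[-0.15,0,0.4],0]]' 255 | egrep 'pos|force|wid'
python3 -m pendant '[[[0.08,0,0.05],0],[[0.17,0,0.1],0],[[0.17,0,0.1],0]]' 255 | egrep 'pos|force|wid'
```

```text
position: [0.4939, -0.2228, 0.1902]
ft_force: [-0.3, 0.3, 0.6]
width: 0.331
position: [0.4948, -0.2232, 0.1919]
ft_force: [-1.1, -0.4, -0.5]
width: 0.162
position: [0.4976, -0.2225, 0.1931]
ft_force: [-3.6, -1.8, 0.9]
width: 0.162
position: [0.4979, -0.2225, 0.1929]
ft_force: [-7.8, -1.5, 7.3]
width: 0.159
```

```bash
python3 -m pendant '[[[0.1,0,0.05],0],[[0.2,0,0.1],0],[[0.2,0,0.1],0],[[0.2,0,0.1],0]]' 255 | egrep 't:|pos|force|wid'
cat > chk.py <<'E'
from fit import *
import sys
np.set_printoptions(precision=4,suppress=True)
s=arm.state();i=cams.get_image('wrist');j=cams.get_image('scene');save(i,'w%s.png'%sys.argv[1]);save(j,'s%s.png'%sys.argv[1])
print(s['t'],s['position'],s['ft_force'],s['width'])
a=cv2.imread('pics/scene0.png');b=cv2.imread('pics/s%s.png'%sys.argv[1])
x0,x1,y0,y1=158,176,226,236
t=cv2.resize(a[y0:y1,x0:x1],None,fx=8,fy=8,interpolation=2);I=cv2.resize(b[y0-8:y1+8,x0-8:x1+8],None,fx=8,fy=8,interpolation=2)
r=cv2.matchTemplate(I,t,cv2.TM_CCOEFF_NORMED);_,v,_,l=cv2.minMaxLoc(r);print('strip shift',round(v,3),l[0]/8-8,l[1]/8-8)
for c in('scene','wrist'):
    for n in('gauge','connector_opening'): print(c,n,[(np.round(q['pixel'],1),round(q['p'],2)) for q in cams.spot_point(c,n)][:4])
    for q in cams.silhouettes(c,'gauge')[:2]:
        ys,xs=np.nonzero(q['mask']); print(c,'mask',round(q['p'],2),xs.min(),xs.max(),ys.min(),ys.max(),len(xs))
E
python3 chk.py 6
```

```text
t: 13.38
position: [0.4983, -0.2225, 0.1928]
tool_rot: [[-0.005, -0.227, 0.974], [-0.002, 0.974, 0.227], [-1.0, -0.001, -0.006]]
ft_force: [-12.8, -0.9, 15.4]
width: 0.16
13.3833 [ 0.4983 -0.2225  0.1928] [-12.8168  -0.8701  15.4115] 0.15995467752355672
strip shift 0.986 -0.375 -0.125
scene gauge []
scene connector_opening [(array([ 89. , 281.4]), 0.84), (array([198.4, 220.5]), 0.79), (array([171.3, 225.7]), 0.67)]
scene mask 0.65 163 172 199 221 134
scene mask 0.39 212 237 279 307 620
wrist gauge [(array([281.6, 300.5]), 0.96)]
wrist connector_opening [(array([ 68.1, 276.5]), 0.9), (array([363.6, 155.2]), 0.7), (array([277.4, 287.8]), 0.65)]
wrist mask 0.92 261 296 238 299 1768
```

Run:
```python
from fit import *
np.set_printoptions(precision=1,suppress=True)
k=P('wrist');s=arm.state()
zt=np.array([.974,.228,0]);yt=np.array([-.228,.974,0])
M0=np.array([.521,-.2175,.0922]);seat=M0-.058*(np.array([0,0,.866])-.5*zt)
for ct in(30,33):
  t=np.radians(ct);M=seat+.058*(np.array([0,0,np.cos(t)])-np.sin(t)*zt)
  a=np.cos(t)*zt+np.array([0,0,np.sin(t)])
  print(ct,'face edge',proj('wrist',M+.015*a,k),'scene shift',proj('scene',M+.015*a)-proj('scene',M0+.015*(.866*zt+np.array([0,0,.5]))))
  for d in(22,26,30):
   for th in(28,33,38):
    r=np.radians(th);u=np.array([0,0,np.cos(r)])-np.sin(r)*zt
    S=M+u*(.030-d*.001);E=S+.05*u
    e=np.array([proj('wrist',q,k) for q in circ(E,u,.008)]);q=np.array([proj('wrist',q,k) for q in circ(S,u,.008)])
    print(d,th,'rows',e[:,1].min(),e[:,1].max(),'w',np.ptp(e[:,0]),'S max',q[:,1].max(),'scene E',proj('scene',E),'S',proj('scene',S))
i=cv2.imread('pics/w6.png',0);j=cv2.imread('pics/s6.png',0)
print('col 279',list(i[232:320:2,279]));print('col 265',list(i[280:312:2,258]))
for y in range(196,228): print(y,list(j[y,158:178]))
```

```text
30 face edge [277.4 322.6] scene shift [-0. -0.]
22 28 rows 270.83148253590895 310.8154938272224 w 39.099656815669164 S max 309.75578431030044 scene E [163.1 195.1] S [169.1 218.9]
22 33 rows 259.0250200887236 297.8137655135024 w 38.69448074462207 S max 308.3684973750899 scene E [162.8 195. ] S [169.1 218.9]
22 38 rows 247.96556833149907 284.99338915744227 w 38.17963824377233 S max 306.8801551550764 scene E [162.5 195.2] S [169.1 218.9]
26 28 rows 271.76906636191393 310.704495588414 w 38.062561276801375 S max 309.6940443900855 scene E [163.5 197. ] S [169.6 220.8]
26 33 rows 261.05563607111657 298.9109626340245 w 37.705238461809586 S max 308.9889617267225 scene E [163.3 196.9] S [169.6 220.8]
26 38 rows 251.00061052414682 287.24608577495667 w 37.249248903292596 S max 308.18197303685656 scene E [163.1 197.1] S [169.6 220.8]
30 28 rows 272.6588679944317 310.5993117141065 w 37.07906086573837 S max 309.6347408973989 scene E [164.  198.9] S [170.1 222.7]
30 33 rows 262.98684619665124 299.95247632120044 w 36.76531616312303 S max 309.58551994687366 scene E [163.8 198.9] S [170.1 222.7]
30 3
[... 11190 characters left out ...]
 np.uint8(147), np.uint8(147), np.uint8(148), np.uint8(143), np.uint8(140), np.uint8(142)]
226 [np.uint8(156), np.uint8(150), np.uint8(145), np.uint8(144), np.uint8(140), np.uint8(138), np.uint8(140), np.uint8(139), np.uint8(142), np.uint8(145), np.uint8(147), np.uint8(150), np.uint8(158), np.uint8(160), np.uint8(165), np.uint8(168), np.uint8(164), np.uint8(144), np.uint8(140), np.uint8(141)]
227 [np.uint8(143), np.uint8(139), np.uint8(144), np.uint8(141), np.uint8(140), np.uint8(143), np.uint8(145), np.uint8(150), np.uint8(154), np.uint8(160), np.uint8(162), np.uint8(167), np.uint8(169), np.uint8(171), np.uint8(174), np.uint8(175), np.uint8(169), np.uint8(151), np.uint8(143), np.uint8(136)]
```

```bash
f='pos|force'
python3 -m pendant '[[[-0.2,0,-0.1],0],[[-0.35,0,0.1],0],[[-0.35,0,0.25],0]]' 255 | egrep "$f"
python3 -m pendant '[[[0.2,0,0.1],0],[[0.4,0,0.2],0],[[0.4,0,0.2],0]]' 255 | egrep "$f"
python3 -m pendant '[[[0,0,0.2],0],[[0,0,0.4],0],[[0.15,0,0.5],0],[[0.15,0,0.5],0]]' 255 | egrep "$f"
python3 chk.py 7 | head -3
```

```text
position: [0.5007, -0.2219, 0.194]
ft_force: [-10.9, -1.2, 8.0]
position: [0.5018, -0.2218, 0.1938]
ft_force: [-18.7, -0.1, 20.1]
position: [0.5061, -0.2209, 0.1941]
ft_force: [-22.4, 0.9, 28.0]
14.6167 [ 0.5061 -0.2209  0.1941] [-22.4466   0.8851  28.0343] 0.1610949827322669
strip shift 0.988 0.125 0.75
scene gauge [(array([324.3, 299.3]), 0.64)]
```

Run:
```python
import cv2,numpy as np
for n in('s5','s6','s7'):
    j=cv2.imread(f'pics/{n}.png',0);print(n)
    for y in range(215,230): print(y,' '.join('%3d'%v for v in j[y,164:178]))
```

```text
s5
215 124 112 112 112 111 104  93  91 119 141 153 153 152 153
216 128 113 115 113 110  99  94  88 111 134 150 152 152 151
217 133 117 112 113 112 110 106  98 112 137 146 152 151 152
218 137 124 117 130 136 130 128 122 119 136 144 152 152 152
219 143 129 132 150 167 151 133 113 102 120 140 151 150 149
220 141 135 137 144 140 126 115  99  99 122 149 156 165 161
221 143 134 128 120 115 114 126 124 122 140 149 155 152 151
222 140 135 126 114 114 136 149 142 137 141 143 144 141 146
223 143 142 137 137 140 144 147 142 144 145 142 142 141 143
224 139 144 141 141 141 144 143 148 147 149 147 144 139 139
225 140 140 141 145 145 147 152 161 163 166 157 146 142 144
226 143 145 149 154 159 161 166 174 177 175 161 150 146 140
227 156 162 166 170 171 172 174 177 177 178 172 156 145 142
228 169 173 175 175 174 175 174 179 179 181 175 161 145 145
229 176 177 177 176 177 178 177 177 175 177 173 156 144 143
s6
215 123  99 101 102 103  98  94  80  92 133 165 172 152 152
216 131 100  99  99 101  94  92  84  88 130 160 149 152 152
217 136 109 101  99 104 102  92  86  95 129 141 150 153 153
218 136 116 10
[... 908 characters left out ...]
 108 103  96  93  92 113 153 153 152 152
219 157 124  99 100 107 113 116 109 109 119 144 149 151 153
220 152 139 117 117 127 138 138 134 117 109 132 144 153 143
221 145 140 129 136 138 134 121 113  98  95 118 133 139 145
222 144 136 125 114 111 106 112 111 103 113 146 150 142 138
223 137 132 119 103 102 110 129 134 129 130 142 143 142 138
224 139 132 124 115 118 123 131 138 136 138 136 138 137 136
225 155 147 142 138 137 138 137 134 137 138 139 138 135 137
226 145 143 141 142 136 137 143 143 147 147 148 145 139 138
227 139 138 140 141 147 149 155 156 160 163 164 152 142 137
228 144 148 154 154 162 169 168 170 172 173 170 157 144 138
229 159 164 168 169 170 172 172 172 173 174 172 161 145 139
```

```bash
f='pos|force'
python3 -m pendant '[[[-0.25,0,-0.2],0],[[-0.45,0,-0.4],0],[[-0.45,0,-0.4],0]]' 255 | egrep "$f"
python3 chk.py 8 | head -2
```

```text
position: [0.5048, -0.2211, 0.1943]
ft_force: [-8.3, 0.3, 9.1]
15.2667 [ 0.5048 -0.2211  0.1943] [-8.3136  0.3239  9.0609] 0.1650886314262359
strip shift 0.987 0.0 0.75
```

```bash
f='pos|force'
python3 -m pendant '[[[0,0,-0.3],0],[[0.1,0,-0.6],0],[[0.1,0,-0.6],0]]' 255 | egrep "$f"
python3 chk.py 9 | head -2
python3 -m pendant '[[[0,0,0],0],[[0,0,0],0],[[0,0,0],0],[[0,0,0],0],[[0,0,0],0]]' 255 | egrep "$f"
python3 -c "
import cv2
j=cv2.imread('pics/s9.png',0)
for y in range(217,228): print(y,' '.join('%3d'%v for v in j[y,164:176]))"
```

```text
position: [0.4999, -0.2221, 0.192]
ft_force: [-4.2, -0.3, 6.4]
15.9167 [ 0.4999 -0.2221  0.192 ] [-4.1644 -0.305   6.4432] 0.16606925944784284
strip shift 0.974 -0.625 -0.5
position: [0.5001, -0.2221, 0.1922]
ft_force: [-4.2, -0.1, 5.9]
217 136 109  96 104 105  99  94  88  84 118 158 158
218 142 111  99 104 108 106 112 103 100 125 149 151
219 154 128 112 118 122 134 131 122 111 125 140 152
220 147 133 131 137 139 137 125 110  96 118 152 160
221 143 134 131 121 112 114 107 107 107 122 149 151
222 144 140 125 108 109 116 122 128 134 138 141 141
223 147 147 136 123 123 135 136 142 142 142 139 143
224 149 143 140 135 140 139 143 142 144 146 144 139
225 143 142 142 142 143 144 147 151 159 158 152 142
226 143 145 148 150 151 159 163 166 171 169 163 148
227 155 159 162 168 169 171 171 174 174 173 167 152
```

```bash
f='pos|force'
python3 -m pendant '[[[-0.03,0,0.15],0],[[-0.03,0,0.15],0],[[-0.03,0,0.15],0],[[-0.03,0,0.15],0],[[-0.03,0,0.15],0]]' 255 | egrep "$f"
python3 -m pendant '[[[0,0,0],0],[[0,0,0],0]]' 255 | egrep "$f"
python3 -m pendant '[[[-0.2,0,-0.12],0],[[-0.5,0,-0.3],0],[[-0.85,0,-0.53],0],[[-1.2,0,-0.75],0],[[-1.2,0,-0.75],0]]' 255 | egrep "$f"
python3 chk.py 10 | head -2
python3 -m pendant '[[[-0.6,0,-0.36],0],[[-1.2,0,-0.75],0],[[-1.8,0,-1.1],0],[[-2.2,0,-1.38],0],[[-2.6,0,-1.6],0]]' 255 | egrep "$f"
python3 -m pendant '[[[-1,0,-0.6],0],[[-2,0,-0.6],0],[[-3,0,-0.6],0]]' 255 | egrep "$f"
python3 chk.py 11
```

```text
position: [0.5016, -0.2218, 0.1929]
ft_force: [-5.2, -0.4, 8.9]
position: [0.5015, -0.2218, 0.1929]
ft_force: [-4.4, 0.3, 8.3]
position: [0.4942, -0.2233, 0.204]
ft_force: [0.6, 0.2, -0.9]
17.7333 [ 0.4942 -0.2233  0.204 ] [ 0.6248  0.1609 -0.8885] 0.1624353593720891
strip shift 0.987 -0.375 -0.25
position: [0.4784, -0.2271, 0.2306]
ft_force: [0.2, -0.5, -0.4]
position: [0.4725, -0.2283, 0.2607]
ft_force: [0.2, -0.2, -1.2]
18.8 [ 0.4725 -0.2283  0.2607] [ 0.1785 -0.2056 -1.1529] 0.16374630395531709
strip shift 0.986 -0.375 -0.375
scene gauge [(array([165.1, 200.1]), 0.8)]
scene connector_opening [(array([ 90.9, 280.9]), 0.83), (array([167.6, 223.1]), 0.77), (array([194.2, 224.1]), 0.74), (array([172.6, 267.6]), 0.17)]
scene mask 0.63 316 339 192 211 358
scene mask 0.56 254 285 212 260 1019
wrist gauge [(array([280.6, 295.2]), 0.93)]
wrist connector_opening [(array([279. , 280.4]), 0.91), (array([343.1, 177.5]), 0.73), (array([111.1, 270.4]), 0.56)]
wrist mask 0.76 261 296 235 296 1750
```

Run:
```python
from fit import *
np.set_printoptions(precision=4,suppress=True)
k=P('wrist');s=arm.state();R=s['tool_rot']
i=cv2.imread('pics/w11.png',0);print(' '.join('%d'%v for v in i[230:304:2,279]))
def f(p):
    e,a,th,y=p;G=s['position']+R@[.078,y,e];u=R@[-np.cos(th),0,-np.sin(th)]
    E=np.array([proj('wrist',q,k) for q in circ(G+(.02+a)*u,u,.008)]);S=np.array([proj('wrist',q,k) for q in circ(G+(-.03+a)*u,u,.008)])
    tip=G+(-.06+a)*u
    return np.r_[E.min(0)-[261,235],E.max(0)-[296.5,272],S[:,1].max()-297.5],R.T@(tip-s['position']),proj('scene',tip)
for sc in(0,1):
    q=least_squares(lambda p:np.r_[f(p)[0],sc*(f(p)[2]-[165.1,200.1])],[0,0,.6,0],x_scale=[.01,.01,.1,.01]);print(q.x,np.degrees(q.x[2]),f(q.x))
```

```text
118 118 114 112 110 111 110 111 112 110 110 111 113 113 112 111 112 111 110 102 121 61 65 66 65 69 72 74 73 73 73 126 116 121 112 105 122
[-0.0012  0.0037  0.684   0.0005] 39.18980729556971 (array([-0.8763,  0.8783,  0.8774, -0.7514, -0.1137]), array([0.1216, 0.0005, 0.0344]), array([165.6316, 200.6762]))
[-0.0008  0.005   0.6814  0.0005] 39.04111020940649 (array([-1.0554,  0.7124,  0.9781, -0.6208, -0.1026]), array([0.1207, 0.0005, 0.0338]), array([165.4875, 200.1622]))
```

```bash
f='pos|force|rot'
python3 -m pendant '[[[0,3.7,0],0],[[0,7.4,-0.3],0],[[0,11.1,-0.5],0.06],[[0,14.8,-0.7],0.12],[[0,18.5,-1],0.12]]' | egrep "$f"
python3 -m pendant '[[[0,2.5,-0.7],0.11],[[0,3.7,-0.6],0.11],[[1,3.7,-0.6],0.11],[[1,3.7,-0.6],0.11],[[1,3.7,-0.6],0.11]]' | egrep "$f"
```

```text
position: [0.4201, -0.0489, 0.2588]
tool_rot: [[-0.001, -0.106, 0.994], [0.001, 0.994, 0.106], [-1.0, 0.001, -0.001]]
ft_force: [1.2, 0.0, -0.9]
position: [0.4106, -0.0147, 0.248]
tool_rot: [[-0.002, 0.001, 1.0], [-0.0, 1.0, -0.001], [-1.0, -0.0, -0.002]]
ft_force: [-0.0, 0.5, -0.7]
```

```bash
f='pos|force'
python3 -m pendant '[[[3.5,0,0],0],[[7,0,0],0],[[9.5,0,0],0],[[10.4,0,0],0],[[10.4,0,0],0]]' | egrep "$f"
python3 -m pendant '[[[0,0,0.6],0],[[0,0,1.3],0],[[0,0,2],0],[[0,0,2],0]]' | egrep "$f"
python3 -m pendant '[[[0,0,0.6],0],[[0,0,1.2],0],[[0,0,1.8],0],[[0,0,1.8],0]]' | egrep "$f"
python3 -m pendant '[[[0,0,0.4],0],[[0,0,0.8],0],[[0,0,0.8],0],[[0,0,0.8],0]]' | egrep "$f"
python3 chk.py 12 | tail -3
```

```text
position: [0.4095, -0.0148, 0.1426]
ft_force: [-0.7, -0.3, -0.7]
position: [0.4298, -0.0146, 0.1465]
ft_force: [-8.6, 0.8, 1.9]
position: [0.4487, -0.0144, 0.1466]
ft_force: [-7.1, -0.5, 0.9]
position: [0.4567, -0.0144, 0.1468]
ft_force: [-5.3, -0.2, 3.1]
wrist connector_opening [(array([ 29. , 204.4]), 0.88)]
wrist mask 0.74 260 297 232 271 1197
wrist mask 0.71 242 314 241 392 2776
```

```bash
f='pos|force'
python3 -m pendant '[[[0,0,-0.6],0],[[-1,0,-1],0],[[-4,0,-1],0],[[-7,0,-1],0],[[-7,0,-1],0]]' | egrep "$f"
python3 chk.py 13
python3 - <<'E'
from fit import *
s=arm.state();i=cv2.imread('pics/w13.png');j=cv2.imread('pics/s13.png')
q=proj('scene',s['position']-np.array([0,0,.1]));x,y=map(int,q);print(q)
c=np.hstack([cv2.resize(i[220:310,230:320],(400,400),interpolation=2),cv2.resize(j[y-30:y+30,x-30:x+30],(400,400),interpolation=2)]);cv2.imwrite('pics/c9.png',c)
E
```

```text
position: [0.4507, -0.0148, 0.2241]
ft_force: [0.5, 0.2, 0.3]
22.2667 [ 0.4507 -0.0148  0.2241] [0.5357 0.1519 0.272 ] 0.1563580600429675
strip shift 0.986 -0.375 -0.375
scene gauge [(array([263.4, 195.3]), 0.66)]
scene connector_opening [(array([168.4, 220.6]), 0.91), (array([194.1, 223.9]), 0.69), (array([ 92.1, 280.1]), 0.61)]
scene mask 0.66 259 265 159 194 179
wrist gauge [(array([278.9, 249.5]), 0.67)]
wrist connector_opening [(array([ 92. , 191.9]), 0.78)]
wrist mask 0.73 260 297 230 267 1106
[262.23783379 182.55408643]
```

View pics/c9.png

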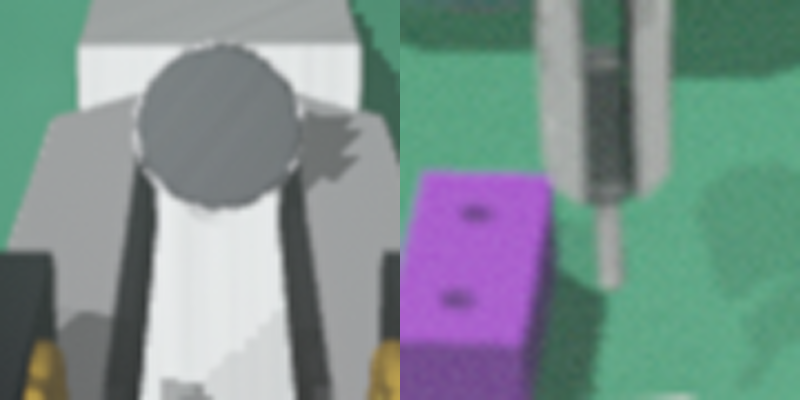

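Run:
```python
from fit import *
np.set_printoptions(precision=4,suppress=True)
k=P('wrist');s=arm.state();R=s['tool_rot']
def f(p):
    e,a,th,y=p;G=s['position']+R@[.078,y,e];u=R@[-np.cos(th),0,-np.sin(th)]
    E=G+(.02+a)*u;C=np.array([proj('wrist',q,k) for q in circ(E,u,.008)]);S=np.array([proj('wrist',q,k) for q in circ(G+(a-.03)*u,u,.008)])
    return np.r_[C.min(0)-[260.5,230],C.max(0)-[297.5,267],proj('scene',G+(a-.06)*u)-[263.6,195]],S[:,1].max(),S[:,1].min(),R.T@(G+(a-.06)*u-s['position']),R.T@(E-s['position']),proj('scene',E)
q=least_squares(lambda p:f(p)[0],[0,0,.3,0],x_scale=[.01,.01,.1,.01]);print(q.x,np.degrees(q.x[2]),f(q.x))
```

```text
[-0.0152 -0.0007  0.1761  0.0006] 10.087110384228774 (array([-0.1696, -0.1217,  0.3495,  0.1288, -0.9311,  0.3111]), np.float64(248.7904146376884), np.float64(220.87883544173397), array([ 0.1378,  0.0006, -0.0046]), array([ 0.059 ,  0.0006, -0.0186]), array([260.5764, 162.1938]))
```

```bash
f='pos|force'
python3 -m pendant '[[[0,0,2],0],[[1,0,3.7],0],[[2.5,-0.04,3.7],0],[[3.4,-0.04,3.7],0],[[3.4,-0.04,3.7],0]]' | egrep "$f"
python3 -m pendant '[[[0.5,0,0],0],[[1,0,0],0],[[1,0,0],0]]' | egrep "$f"
python3 -m pendant '[[[0.4,0,0],0],[[0.8,0,0],0],[[0.8,0,0],0]]' | egrep "$f"
python3 -m pendant '[[[0.3,0,0],0],[[0.6,0,0],0],[[0.6,0,0],0]]' | egrep "$f"
```

```text
position: [0.4822, -0.0144, 0.178]
ft_force: [-0.7, -0.7, -1.2]
position: [0.4834, -0.0146, 0.1707]
ft_force: [-0.8, 0.5, -0.4]
position: [0.4842, -0.0147, 0.1632]
ft_force: [1.0, -0.3, -1.6]
position: [0.4852, -0.0148, 0.1591]
ft_force: [1.6, -0.2, 4.0]
```

```bash
f='t:|pos|force|wid'
python3 -m pendant '[[[0,0,0],0],[[0,0,0],0],[[0,0,0],0],[[0,0,0],0],[[0,0,0],0]]' 165 | egrep "$f"
python3 chk.py 14
python3 - <<'E'
from h import *
k=P('wrist');print([proj(c,np.array([.489,-.015,h])).round(1) for c in('scene','wrist') for h in(.012,.042,.092)])
i=cv2.imread('pics/w14.png',0);a=cv2.imread('pics/scene0.png');b=cv2.imread('pics/s14.png')
x,y=proj('scene',np.array([.489,-.015,.075])).astype(int)
for d in range(-22,14,1): print(y+d,' '.join('%3d'%v for v in b[y+d,x-8:x+9,0]),'|',' '.join('%3d'%v for v in a[y+d,x-8:x+9,0])) if d%2==0 else 0
E
```

```text
t: 24.25
position: [0.4836, -0.0146, 0.1569]
tool_rot: [[-0.001, 0.001, 1.0], [0.0, 1.0, -0.001], [-1.0, 0.0, -0.001]]
ft_force: [-0.5, -0.2, 0.5]
width: 0.35
24.25 [ 0.4836 -0.0146  0.1569] [-0.5299 -0.2135  0.4983] 0.3500931828290627
strip shift 0.987 -0.375 -0.375
scene gauge [(array([265. , 227.3]), 0.65)]
scene connector_opening [(array([ 89.8, 281.5]), 0.73), (array([195.9, 218.9]), 0.67), (array([168.8, 224.5]), 0.63)]
scene mask 0.59 261 269 192 221 191
wrist gauge [(array([281.3, 255. ]), 0.63), (array([529.4, 112.7]), 0.34)]
wrist connector_opening [(array([ 29.4, 158.8]), 0.68)]
wrist mask 0.87 261 298 242 284 1308
[array([266.3, 230.4]), array([266., 220.]), array([265.4, 201.8]), array([277.3, 240. ]), array([277.2, 255.1]), array([276.9, 292.8])]
186 142 131 127 125 123 125 126 134 136 136 130 136 133 136 133 105  92 | 118 121 118 119 119 121 123 128 129 132 128 130 127 129 130 129 127
188 140 118 119 120 124 121 129 136 132 138 137 137 137 136 132 116  85 | 120 121 117 117 117 116 125 129 131 130 131 133 133 129 131 131 128
190 148 120 115 123 122 122 134 137 132 135 1
[... 1526 characters left out ...]
46 119 126 145 161 146 123 115 111 114 108 126 171 186 195 189 |  92  95 104 123 141 142 117  91  90  86  87  76 107 160 185 194 195
214 181 171 180 205 213 208 184 147 124 118 117 138 177 206 219 218 216 | 205 217 225 226 227 220 176 115  88  88  86  78 114 174 205 213 211
216 233 229 231 234 226 222 217 204 177 156 161 189 215 221 221 224 229 | 232 233 231 234 233 224 186 124  88  89  91  82 108 173 204 213 211
218 237 239 241 239 238 230 224 218 192 168 159 173 203 220 224 228 234 | 233 232 233 233 233 226 189 126  96  86  84  85 101 158 202 213 217
220 236 237 229 207 193 189 185 169 157 158 151 139 152 146 142 141 157 | 230 231 232 234 235 229 210 158 117 110 119 113 110 125 155 181 189
```

```bash
f='pos|force|wid'
python3 -m pendant '[[[0,0,-0.3],0],[[0,0,-0.3],0],[[0,0,-0.3],0],[[0,0,-0.3],0],[[0,0,-0.3],0]]' 255 | egrep "$f"
python3 -m pendant '[[[0,0,0.4],0],[[0,0,0.8],0],[[0,0,1.0],0],[[0,0,1.0],0]]' | egrep "$f"
python3 -m pendant '[[[0.3,0,0],0],[[0.6,0,0],0],[[0.8,0,0],0],[[0.8,0,0],0]]' | egrep "$f"
python3 chk.py 15 | egrep 'gauge|mask'
```

```text
position: [0.4809, -0.0146, 0.1574]
ft_force: [0.1, 0.8, -0.3]
width: 0.165
position: [0.4877, -0.0147, 0.1567]
ft_force: [-9.6, 0.1, 6.3]
width: 0.164
position: [0.4877, -0.0147, 0.1488]
ft_force: [-9.1, -0.1, 6.6]
width: 0.165
scene gauge [(array([263.6, 231.2]), 0.52)]
scene mask 0.55 153 182 221 246 557
scene mask 0.18 354 446 226 264 1100
wrist gauge [(array([541.5, 109. ]), 0.44)]
wrist mask 0.63 260 296 241 289 1412
wrist mask 0.15 234 322 197 380 5247
```

```bash
f='pos|force|wid'
python3 -m pendant '[[[0,0,0.3],0],[[0.2,0,0.6],0],[[0.4,0,0.6],0],[[0.5,0,0.6],0]]' | egrep "$f"
python3 -m pendant '[[[-0.1,0,-0.2],0],[[-0.1,0,-0.2],0],[[-0.1,0,-0.2],0],[[-0.1,0,-0.2],0],[[-0.1,0,-0.2],0]]' 165| egrep "$f"
cat > st.py <<'E'
from h import *
import sys
s=arm.state();i=cams.get_image('wrist');b=cams.get_image('scene');save(b,'s%s.png'%sys.argv[1]);save(i,'w%s.png'%sys.argv[1])
print(s['t'],s['position'])
a=cv2.imread('pics/scene0.png')[:,:,::-1]
for y in range(190,228,2): print(y,' '.join('%3d'%v for v in b[y,256:274,0]),'|',' '.join('%3d'%v for v in a[y,260:274,0]))
for q in cams.silhouettes('wrist','gauge')[:2]:
    ys,xs=np.nonzero(q['mask']); print('mask',round(q['p'],2),xs.min(),xs.max(),ys.min(),ys.max(),len(xs))
k=P('wrist');print([proj('wrist',np.array([.489,-.015,h]),k).round(1) for h in(.042,.092)])
E
python3 st.py 16
```

```text
position: [0.4942, -0.0147, 0.1441]
ft_force: [-9.5, 0.1, 11.3]
width: 0.162
position: [0.4953, -0.0147, 0.1455]
ft_force: [0.9, -0.0, -0.3]
width: 0.353
26.8833 [ 0.4952628  -0.01467535  0.14547829]
190  82  82  83  76  80  85  87  92  96  99  90  95  92  99  95  96  92 101 |  81  84  81  90  89  91  94  91  96  91  95  92  90  91
192 148 150 138 110  96  89  91  98  98  99  97  96  98  96  97  96  92  86 |  84  86  90  92  91  93  91  91  88  92  94  91  96  95
194 158 150 132 110  83  85  93  99 102  94  97  97  97  98 102  99  99  87 |  77  80  89  90  90  91  91  91  92  94  92  92  95  94
196 166 160 139 100  69  67  76  89  98  98 100  96 103  96  96  99  95  88 |  62  64  74  87  91  96  89  94  98  90  92  91  95  91
198 170 168 161 122  70  68  72  85  97  96  99  99  98  96  88  91  92  80 |  59  58  67  80  87  91  90  93  96  95  87  82  93  93
200 168 169 160 119  73  66  77  98 109 110 110 114 102 102  88  91  91  81 |  58  61  77  90 100 105 111 111 107  99  86  89  91  91
202 168 167 164 125  74  70  88 101 114 114 115 110 110 101  96  93  91  79 |  59  65  90 108 12
[... 1023 characters left out ...]
  83  80 101 158 206 226 226 | 232 234 226 188 122  86  81  79  77  97 156 203 214 218
220 175 173 165 156 171 205 218 197 163 135 117 113 115 107 114 153 177 187 | 232 234 229 209 158 113 105 115 108 104 121 154 179 186
222 215 214 189 165 149 168 206 227 224 186 121  89  87  85  83  89  84  89 | 232 231 233 232 220 182 137 123 121 122 118 119 124 121
224 206 222 201 175 165 163 168 183 188 170 129  96  86  86  88  86  84  83 | 233 231 234 234 228 199 154 127 120 123 121 125 125 121
226 188 215 210 184 171 170 170 171 166 149 109  90  87  89  93  88  84  83 | 232 232 233 234 230 208 158 121 119 116 120 116 120 114
mask 0.67 261 297 229 295 1896
[array([277.1, 243.7]), array([276.8, 281.2])]
```

```bash
f='pos|force|wid'
python3 -m pendant '[[[-2,0,0],0],[[-4,0,0],0],[[-7,0,0],0],[[-10,0,0],0],[[-10,0,0],0]]' 60| egrep "$f"
python3 - <<'E'
from h import *
s=arm.state();print(s['t'],s['position'])
b=cams.get_image('scene');save(b,'s17.png');t=cams.get_image('top');save(t,'t17.png');a=cv2.imread('pics/scene0.png');b=cv2.imread('pics/s17.png')
for n,(x0,x1,y0,y1) in dict(gauge=(261,272,203,222),sq=(259,280,214,240),stand=(255,290,225,258)).items():
    t=cv2.resize(a[y0:y1,x0:x1],None,fx=8,fy=8,interpolation=2);I=cv2.resize(b[y0-8:y1+8,x0-8:x1+8],None,fx=8,fy=8,interpolation=2)
    r=cv2.matchTemplate(I,t,cv2.TM_CCOEFF_NORMED);_,v,_,l=cv2.minMaxLoc(r);print(n,round(v,3),l[0]/8-8,l[1]/8-8)
d=np.abs(a.astype(int)-b).max(2);print('diff gauge region',d[198:224,258:274].mean())
E
```

```text
position: [0.4975, -0.015, 0.2525]
ft_force: [0.7, -0.0, 0.9]
width: 0.672
27.45 [ 0.49754939 -0.01499831  0.25248325]
gauge 0.996 0.0 0.0
sq 0.99 0.0 -0.125
stand 0.994 0.0 0.0
diff gauge region 6.5
```

```bash
f='pos|force|wid'
python3 -m pendant '[[[0,-3.6,0.5],0],[[0,-7.2,1],0],[[0,-10.8,1.5],0],[[0,-14.4,2],-0.06],[[0,-18,2.5],-0.12]]' 60| egrep "$f"
python3 -m pendant '[[[0,-2.5,0.8],-0.109],[[0,-3.25,0.6],-0.109],[[1.5,-3.25,0.6],-0.109],[[1.5,-3.25,0.6],-0.109],[[1.5,-3.25,0.6],-0.109]]' | egrep "$f|rot"
python3 chk.py 18 | egrep -v mask
python3 - <<'E'
from h import *
s=arm.state();k=P('wrist');zt=np.array([.974,.227,0]);yt=np.array([-.227,.974,0])
for th in(30,33):
  t=np.radians(th);c=np.array([0,0,np.cos(t)])-np.sin(t)*zt;a=np.cos(t)*zt+np.array([0,0,np.sin(t)]);O=np.array([.5498,-.222,.042])
  print(th,[proj('wrist',O+.058*c+a*u+yt*v,k).round(1) for u,v in((-.015,-.025),(-.015,.025),(.015,-.025),(.015,.025))],'open',proj('wrist',O+.058*c+.011*yt,k))
g=cv2.imread('pics/w18.png',0)
for r in(258,266,274): print(r,' '.join('%d'%v for v in g[r,205:350:3]))
print(' '.join('%d'%v for v in g[220:330:3,262]))
E
```

```text
position: [0.5191, -0.1959, 0.243]
ft_force: [0.2, 0.7, -0.4]
width: 0.763
position: [0.5286, -0.2252, 0.228]
tool_rot: [[-0.005, -0.225, 0.974], [0.003, 0.974, 0.225], [-1.0, 0.004, -0.004]]
ft_force: [-0.4, -0.2, -0.0]
width: 0.766
28.3833 [ 0.5286 -0.2252  0.228 ] [-0.3987 -0.2289 -0.0177] 0.7663387585183694
strip shift 0.986 -0.375 -0.375
scene gauge [(array([268.7, 229.3]), 0.59), (array([377.2, 239.1]), 0.57)]
scene connector_opening [(array([170.1, 224.5]), 0.89), (array([ 91.2, 280.8]), 0.88), (array([194., 222.]), 0.74)]
wrist gauge [(array([342.7, 353.2]), 0.51)]
wrist connector_opening [(array([ 97.4, 224.7]), 0.73), (array([291.2, 223.6]), 0.67), (array([365.5, 116.3]), 0.55)]
30 [array([239.5, 201.1]), array([314.2, 201.1]), array([238. , 245.3]), array([315.6, 245.2])] open [293.5641565  222.76225502]
33 [array([239.7, 197.3]), array([314. , 197.3]), array([238. , 240.4]), array([315.6, 240.4])] open [293.50132666 218.34767449]
258 55 57 56 121 124 123 125 124 191 229 228 229 171 102 103 102 103 102 102 102 103 102 103 102 102 103 102 103 102 103 102 101 102 102 101 105 171 147 183 217 84 123 124 122 121 121 120 57 56
266 54 55 56 116 123 124 125 124 207 230 230 230 230 230 230 230 230 229 229 229 229 228 228 227 228 227 227 226 226 226 226 226 226 225 225 225 224 224 224 219 82 119 123 122 121 122 116 57 55
274 54 54 59 125 122 124 124 124 213 222 222 185 144 145 143 211 220 220 220 220 218 205 205 204 204 204 204 192 189 189 188 188 188 188 174 174 174 173 173 171 90 96 122 121 122 120 121 66 54
165 166 166 169 170 170 170 171 171 101 135 117 102 102 96 230 229 229 220 131 128 88 88 93 112 105 119 102 103 116 100 83 92 102 108 112 116
```

```bash
f='pos|force|wid'
python3 -m pendant '[[[0,0,0],0],[[0,0,0],0]]' | egrep "$f|rot"
python3 -m pendant '[[[2,0,0],0],[[4,0,0],0],[[5.5,0,0],0],[[5.5,0,0],0]]' | egrep "$f|rot"
```

```text
position: [0.5297, -0.2262, 0.2306]
tool_rot: [[0.0, -0.226, 0.974], [-0.0, 0.974, 0.226], [-1.0, -0.0, 0.0]]
ft_force: [0.2, 0.2, -0.2]
width: 0.765
position: [0.5279, -0.2253, 0.1713]
tool_rot: [[-0.007, -0.226, 0.974], [0.004, 0.974, 0.226], [-1.0, 0.005, -0.006]]
ft_force: [-0.7, 0.4, -0.4]
width: 0.763
```

```bash
f='pos|force|wid'
python3 -m pendant '[[[0.8,-0.04,-0.39],0],[[1.65,-0.04,-0.39],0],[[1.65,-0.04,-0.39],0],[[1.65,-0.04,-0.39],0]]' | egrep "$f"
python3 -m pendant '[[[0,0,0],0],[[0,0,0],0],[[0,0,0],0],[[0,0,0],0],[[0,0,0],0]]' 255| egrep "$f"
python3 -m pendant '[[[0,0,0],0],[[0,0,0],0]]' 255| egrep "$f"
```

```text
position: [0.5259, -0.2276, 0.159]
ft_force: [-0.7, 0.6, 0.5]
width: 0.765
position: [0.5262, -0.2276, 0.1595]
ft_force: [0.6, -0.8, 1.4]
width: 0.532
position: [0.5262, -0.2276, 0.1594]
ft_force: [0.1, 0.9, 2.6]
width: 0.532
```

```bash
f='pos|force|wid'
python3 -m pendant '[[[-0.3,0,-0.17],0],[[-0.6,0,-0.35],0],[[-0.9,0,-0.52],0],[[-1.05,0,-0.6],0],[[-1.05,0,-0.6],0]]' | egrep "$f"
python3 -m pendant '[[[-0.1,0,0.4],0],[[-0.2,0,0.7],0],[[-0.3,0,1.0],0],[[-0.3,0,1.0],0]]' | egrep "$f"
python3 -m pendant '[[[-0.05,0,0.4],0],[[-0.12,0,0.7],0],[[-0.2,0,1.2],0],[[-0.2,0,1.2],0]]' | egrep "$f"
python3 chk.py 19 | sed -n 1,2p
```

```text
position: [0.5196, -0.229, 0.1696]
ft_force: [-0.1, 0.3, -2.1]
width: 0.531
position: [0.5245, -0.2278, 0.1697]
ft_force: [-13.1, -4.7, -1.0]
width: 0.531
position: [0.5355, -0.2253, 0.1711]
ft_force: [-13.9, -5.6, 0.2]
width: 0.532
31.2833 [ 0.5355 -0.2253  0.1711] [-13.9204  -5.5807   0.1526] 0.531572749365789
strip shift 0.983 -0.5 -3.125
```

```bash
f='pos|force|wid'
python3 -m pendant '[[[-0.05,0,0.4],0],[[-0.1,0,0.8],0],[[-0.1,0,1.0],0],[[-0.1,0,1.0],0]]' | egrep "$f"
python3 -m pendant '[[[-1,0,-0.6],0],[[-3,0,-0.6],0],[[-5,0,-0.6],0],[[-8,0,-0.6],0],[[-8,0,-0.6],0]]' | egrep "$f"
python3 chk.py 20 | sed -n 1,2p
cat > face.py <<'E'
from fit import *
import sys
k=P('wrist');s=arm.state();R=s['tool_rot'];g=cv2.imread(sys.argv[1],0).astype(float)
for c in(257,268,282,298): print(c,' '.join('%d'%v for v in g[190:330:4,c]))
for th in(-5,0,5,10,15,20):
  t=np.radians(th);u=R@[-np.cos(t),0,-np.sin(t)];a=R@[-np.sin(t),0,np.cos(t)];G=s['position']+R@[.078,0,0]
  F=G+.012*u;print(th,'face edges rows',[proj('wrist',F+a*q,k)[1].round(1) for q in(-.015,.015)],'bottom edges',[proj('wrist',G-.046*u+a*q,k)[1].round(1) for q in(-.015,.015)],'scene top',proj('scene',F+.015*a).round(1),'bot',proj('scene',G-.046*u+.015*a).round(1))
x,y=proj('scene',s['position']+R@[.1,0,.015]).astype(int);b=cv2.imread(sys.argv[2],0)
print(x,y-22);print(' '.join('%d'%v for v in b[y-22:y+24,x]))
E
python3 face.py pics/w20.png pics/s20.png
```

```text
position: [0.5442, -0.2233, 0.1727]
ft_force: [-18.8, -4.3, 3.0]
width: 0.529
position: [0.5473, -0.224, 0.262]
ft_force: [1.4, 0.2, 1.6]
width: 0.528
32.4333 [ 0.5473 -0.224   0.262 ] [1.3618 0.1665 1.6007] 0.5280794604144398
strip shift 0.173 8.0 -7.25
257 113 109 135 192 178 157 178 190 174 174 173 173 173 160 145 146 147 146 146 167 168 168 166 166 173 123 113 111 111 111 110 78 98 108 114
268 129 111 205 218 219 221 226 216 173 173 173 173 173 173 173 172 171 171 170 169 167 167 169 176 172 122 119 110 109 110 110 78 99 107 115
282 129 129 192 225 218 221 226 215 172 173 172 172 172 173 172 171 171 170 169 168 167 176 175 167 169 121 122 112 94 106 93 78 98 106 114
298 129 129 210 218 218 219 225 214 171 171 171 171 166 121 110 109 109 108 82 140 164 165 165 165 159 87 86 86 86 84 84 78 98 106 114
-5 face edges rows [np.float64(254.1), np.float64(312.0)] bottom edges [np.float64(213.3), np.float64(258.5)] scene top [161.7 195.9] bot [166. 219.]
0 face edges rows [np.float64(250.8), np.float64(311.6)] bottom edges [np.float64(219.1), np.float64(265.2)] scene top [161.5 195. ] bot [166.4 219.7]
5 face edges rows [np.float64(247.7), np.float64(310.8)] bottom edges [np.float64(225.0), np.float64(271.9)] scene top [161.2 194.1] bot [166.8 220.3]
10 face edges rows [np.float64(244.9), np.float64(309.6)] bottom edges [np.float64(231.1), np.float64(278.8)] scene top [161.  193.2] bot [167.1 220.6]
15 face edges rows [np.float64(242.3), np.float64(308.2)] bottom edges [np.float64(237.4), np.float64(285.6)] scene top [160.7 192.4] bot [167.4 220.8]
20 face edges rows [np.float64(240.0), np.float64(306.4)] bottom edges [np.float64(243.8), np.float64(292.5)] scene top [160.5 191.6] bot [167.6 220.8]
164 187
125 128 143 162 164 165 165 160 140 132 130 128 132 131 129 129 129 130 129 131 130 130 130 130 128 130 133 131 133 136 142 143 145 143 137 141 143 145 143 143 143 142 144 144 141 144
```

```bash
f='pos|rot'
python3 -m pendant '[[[-1.5,3.5,1.2],0],[[-1.5,7.4,2.5],0],[[-1.5,11.2,3.8],0],[[-1.5,15,5.1],0],[[-1.5,18.8,6.4],0]]' | egrep "$f"
python3 -m pendant '[[[0,3.8,1.3],0.12],[[0,7.6,2.6],0.24],[[0,11.4,3.9],0.36],[[0,15.2,5.2],0.48],[[0,19,6.5],0.6]]' | egrep "$f"
python3 -m pendant '[[[0,0,0],0.12],[[0,0,0],0.24],[[0,0,0],0.36],[[0,0,0],0.48],[[0,0,0],0.6]]' | egrep "$f"
python3 -m pendant '[[[0,0,0],0.12],[[0,0,0],0.258],[[0,0,0],0.258],[[0,0,0],0.258],[[0,0,0],0.258]]' | egrep "$f"
python3 - <<'E'
from h import *
s=arm.state();k=P('wrist');i=cams.get_image('wrist');save(i,'w21.png');print(s['t'],s['position'])
b=cams.get_image('scene');save(b,'s21.png')
for n,z in(('row0',.036),('bare_pad',.036),('shelf',0),('connector_opening',.094)):
    print(n,[(np.round(r['pixel'],1).tolist(),round(r['p'],2),at_z('wrist',r['pixel'],z,k)[:2].round(4).tolist()) for r in cams.spot_point('wrist',n)][:6])
for q in cams.silhouettes('wrist','row0')[:5]+cams.silhouettes('wrist','bare_pad')[:2]:
    ys,xs=np.nonzero(q['mask']);print(round(q['p'],2),np.round(q['pixel']),xs.min(),xs.max(),ys.min(),ys.max(),len(xs))
for c,v in (('scene',b),):
  for n in('bare_pad','row0'): print(c,n,[(np.round(r['pixel'],1).tolist(),round(r['p'],2),at_z(c,r['pixel'],.036)[:2].round(4).tolist()) for r in cams.spot_point(c,n)][:5])
E
```

```text
position: [0.5649, -0.0237, 0.2697]
tool_rot: [[-0.001, -0.226, 0.974], [0.0, 0.974, 0.226], [-1.0, 0.0, -0.001]]
position: [0.5846, 0.1702, 0.2695]
tool_rot: [[-0.001, 0.354, 0.935], [-0.0, 0.935, -0.354], [-1.0, -0.001, -0.001]]
position: [0.5847, 0.1687, 0.2692]
tool_rot: [[-0.002, 0.82, 0.573], [-0.0, 0.573, -0.82], [-1.0, -0.002, -0.001]]
position: [0.5849, 0.1684, 0.2699]
tool_rot: [[-0.001, 0.936, 0.352], [-0.0, 0.352, -0.936], [-1.0, -0.001, -0.0]]
34.5 [0.58490801 0.16835358 0.26986367]
row0 [([320.6, 80.5], 0.98, [0.5798, 0.2841]), ([325.4, 21.6], 0.86, [0.5661, 0.3279]), ([311.9, 133.2], 0.69, [0.5892, 0.2407])]
bare_pad [([307.9, 176.7], 0.86, [0.6001, 0.2036])]
shelf [([313.7, 106.9], 0.91, [0.5847, 0.2655]), ([274.5, 250.7], 0.44, [0.6005, 0.1144])]
connector_opening [([307.2, 253.2], 0.7, [0.6147, 0.1527])]
0.84 [334.  20.] 296 380 0 48 3361
0.66 [320. 129.] 283 357 105 155 2878
0.64 [286. 126.] 256 382 0 216 6489
0.58 [327.  72.] 290 369 41 103 3983
0.66 [304. 180.] 273 338 155 199 2288
scene bare_pad [([377.4, 238.9], 0.77, [0.5939, 0.2069])]
scene row0 [([411.4, 230.4], 0.65, [0.5822, 0.2895]), ([393.9, 234.9], 0.65, [0.5887, 0.2463]), ([424.9, 224.2], 0.58, [0.5681, 0.3279])]
```

```bash
python3 - <<'E'
from h import *
np.set_printoptions(precision=4,suppress=True)
def rect(c,name,z,K=None,n=1):
    for q in cams.silhouettes(c,name)[:n]:
        m=q['mask'].astype(np.uint8);cs,_=cv2.findContours(m,0,1);ct=max(cs,key=cv2.contourArea)[:,0]
        w=np.array([at_z(c,p,z,K)[:2] for p in ct.astype(float)])*1000
        r=cv2.minAreaRect(w.astype(np.float32));print(c,name,round(q['p'],2),np.round(r[0],1),np.round(r[1],1),round(r[2],1))
k=P('wrist')
rect('wrist','bare_pad',.036,k);rect('wrist','shelf',.036,k);rect('scene','bare_pad',.036);rect('scene','shelf',.036)
t=cams.get_image('top');rect('top','bare_pad',.036);rect('top','shelf',.036,None,2)
for n in('row0','bare_pad'): print(n,[(np.round(r['pixel'],1).tolist(),round(r['p'],2),at_z('top',r['pixel'],.036)[:2].round(4).tolist()) for r in cams.spot_point('top',n)][:5])
E
python3 face.py pics/w21.png pics/s21.png | head -4
```

```text
wrist bare_pad 0.66 [598.7 201.9] [56.7 34.9] 11.6
wrist shelf 0.77 [584.2 260.4] [ 81.6 185.2] 11.9
scene bare_pad 0.79 [598.1 202.6] [58.6 35. ] 8.1
scene shelf 0.55 [596.6 257.7] [107.2 210.9] 12.2
top shelf 0.82 [549.1 283.2] [27.4 94.7] 11.7
row0 [([162.3, 188.7], 0.8, [0.5682, 0.2795]), ([180.9, 180.4], 0.73, [0.5887, 0.2341]), ([142.6, 191.2], 0.68, [0.5622, 0.3279]), ([360.9, 194.4], 0.68, [0.5501, -0.2116]), ([282.5, 211.2], 0.49, [0.5097, -0.0169])]
bare_pad [([369.1, 190.9], 0.26, [0.5587, -0.2323])]
257 163 192 193 197 144 147 148 147 138 138 138 139 139 140 114 113 116 116 115 139 138 138 138 137 139 145 145 144 145 144 145 68 78 82 86
268 197 193 192 191 184 147 147 147 138 138 138 139 140 139 140 139 139 139 139 139 138 138 138 138 139 145 143 145 145 145 145 70 79 82 87
282 78 193 192 192 193 147 149 148 125 137 138 139 139 140 140 140 140 139 140 139 138 138 137 138 139 143 144 144 144 144 144 70 79 84 87
298 79 102 197 195 194 191 150 150 124 129 138 139 140 132 126 125 126 126 84 107 139 137 138 138 139 146 145 146 146 145 145 69 79 84 87
```

Run:
```python
from fit import *
np.set_printoptions(precision=4,suppress=True)
k=P('wrist');s=arm.state();R=s['tool_rot']
g=cv2.imread('pics/w21.png',0)
for c in(268,282): print(list(map(int,g[204:226,c])),list(map(int,g[282:294,c])))
def f(p):
    e,a,t=p;u=R@[-np.cos(t),0,-np.sin(t)];x=R@[-np.sin(t),0,np.cos(t)];G=s['position']+R@[.078,0,e];F=G+(.012+a)*u;B=G+(a-.046)*u
    return np.array([proj('wrist',F-.015*x,k)[1],proj('wrist',F+.015*x,k)[1],proj('wrist',B-.015*x,k)[1]]),R.T@(B-s['position'])
for m in([221,288,209],[221,288,207.5],[221,288,211]):
    q=least_squares(lambda p:f(p)[0]-m,[-.01,0,.2],x_scale=[.01,.01,.1]);print(q.x,np.degrees(q.x[2]),q.cost,f(q.x)[1])
```

```text
[195, 195, 184, 158, 146, 147, 147, 147, 147, 147, 147, 146, 148, 147, 147, 147, 144, 139, 138, 138, 138, 138] [138, 138, 138, 137, 139, 143, 145, 144, 145, 144, 144, 144]
[194, 194, 193, 193, 190, 163, 147, 148, 149, 149, 149, 149, 149, 149, 148, 146, 134, 126, 125, 124, 125, 129] [138, 138, 138, 137, 139, 143, 144, 143, 143, 143, 144, 144]
[-0.0127  0.0032  0.1269] 7.271416830583863 1.0097419586828951e-26 [ 0.1204 -0.     -0.0073]
[-0.013   0.0037  0.1118] 6.405708450130521 1.4944180988506848e-26 [ 0.12   -0.     -0.0083]
[-0.0122  0.0026  0.1472] 8.436510591691952 6.866245319043687e-27 [ 0.1209  0.     -0.0059]
```

```bash
f='pos|rot|force'
python3 -m pendant '[[[0,1.2,-1.1],0.08],[[0,2.38,-2.19],0.157],[[3,2.38,-2.19],0.157],[[6,2.38,-2.19],0.157],[[6,2.38,-2.19],0.157]]' | egrep "$f"
python3 -m pendant '[[[2,0,0],0],[[3.7,0,0],0],[[4.2,0,0],0],[[4.2,0,0],0]]' | egrep "$f"
python3 -m pendant '[[[0,0,0],0],[[0,0,0],0]]' | egrep "$f"
python3 - <<'E'
from h import *
s=arm.state();k=P('wrist');i=cams.get_image('wrist');save(i,'w22.png');b=cams.get_image('scene');save(b,'s22.png')
for n in('row0','bare_pad','connector_opening'):
    print(n,[(np.round(r['pixel'],1).tolist(),round(r['p'],2),at_z('wrist',r['pixel'],.036,k)[:2].round(4).tolist()) for r in cams.spot_point('wrist',n)][:5],[(np.round(r['pixel'],1).tolist(),round(r['p'],2),at_z('scene',r['pixel'],.036)[:2].round(4).tolist()) for r in cams.spot_point('scene',n)][:5])
E
```

```text
position: [0.5968, 0.1968, 0.2029]
tool_rot: [[-0.013, 0.98, 0.199], [-0.003, 0.199, -0.98], [-1.0, -0.013, 0.0]]
ft_force: [-1.5, -0.3, -3.6]
position: [0.599, 0.197, 0.1674]
tool_rot: [[-0.003, 0.98, 0.199], [-0.001, 0.199, -0.98], [-1.0, -0.003, 0.0]]
ft_force: [0.1, 0.4, -1.0]
position: [0.6005, 0.1974, 0.1706]
tool_rot: [[0.003, 0.98, 0.199], [0.001, 0.199, -0.98], [-1.0, 0.003, -0.0]]
ft_force: [-0.2, 1.3, -1.0]
row0 [([269.7, 14.4], 0.89, [0.5699, 0.3254]), ([274.8, 168.1], 0.77, [0.5896, 0.2415]), ([272.5, 98.4], 0.55, [0.5802, 0.2816])] [([411.3, 232.0], 0.97, [0.5872, 0.287]), ([393.2, 234.0], 0.74, [0.5855, 0.2461]), ([425.4, 223.8], 0.7, [0.567, 0.3296])]
bare_pad [([277.9, 229.6], 0.91, [0.5993, 0.203]), ([274.0, 96.1], 0.54, [0.5808, 0.283])] [([377.3, 237.6], 0.54, [0.5899, 0.2082])]
connector_opening [([303.4, 251.3], 0.9, [0.6187, 0.1918]), ([275.3, 250.6], 0.66, [0.6005, 0.1887]), ([273.1, 96.9], 0.47, [0.5804, 0.2825])] [([386.0, 217.1], 0.89, [0.5264, 0.2537]), ([197.5, 224.4], 0.89, [0.4658, -0.1657]), ([91.1, 280.6], 0.66, [0.5983, -0.3752])]
```

```bash
f='pos|force'
python3 -m pendant '[[[0.4,0,0],0],[[0.8,0,0],0],[[0.8,0,0],0]]' | egrep "$f"
python3 -m pendant '[[[0.2,0,0],0],[[0.4,0,0],0],[[0.4,0,0],0]]' | egrep "$f"
python3 -m pendant '[[[0.2,0,0],0],[[0.4,0,0],0],[[0.4,0,0],0]]' | egrep "$f"
```

```text
position: [0.5999, 0.1973, 0.1613]
ft_force: [-1.1, -0.8, 2.7]
position: [0.5998, 0.1973, 0.1611]
ft_force: [-6.7, -1.9, 14.5]
position: [0.5998, 0.1972, 0.1609]
ft_force: [-11.2, -3.8, 27.3]
```

```bash
f='t:|pos|force|wid'
python3 -m pendant '[[[-0.3,0,0],0],[[-0.6,0,0],0],[[-0.6,0,0],0]]' | egrep "$f"
python3 -m pendant '[[[0,0,0],0],[[0,0,0],0],[[0,0,0],0],[[0,0,0],0],[[0,0,0],0]]' 70| egrep "$f"
python3 -m pendant '[[[-3,0,0],0],[[-7,0,0],0],[[-11,0,0],0],[[-13,0,-4],0],[[-13,0,-4],0]]' 40| egrep "$f"
python3 -m pendant '[[[0,0,0],0],[[0,0,0],0],[[0,0,0],0]]' | egrep "$f"
cat > fin.py <<'E'
from h import *
import sys
s=arm.state();k=P('wrist');i=cams.get_image('wrist');save(i,'w%s.png'%sys.argv[1]);b=cams.get_image('scene');save(b,'s%s.png'%sys.argv[1])
print(s['t'],s['position'])
for c,K in(('wrist',k),('scene',None)):
    print(c,'row',[(np.round(r['pixel'],1).tolist(),round(r['p'],2),at_z(c,r['pixel'],.036,K)[:2].round(4).tolist()) for r in cams.spot_point(c,'row0')][:6])
    print('open',[(np.round(r['pixel'],1).tolist(),round(r['p'],2),at_z(c,r['pixel'],.094,K)[:2].round(4).tolist()) for r in cams.spot_point(c,'connector_opening')][:6])
    for q in cams.silhouettes(c,'row0')[:6]:
        m=q['mask'].astype(np.uint8);cs,_=cv2.findContours(m,0,1);ct=max(cs,key=cv2.contourArea)
        r=cv2.minAreaRect(ct);print('mask',round(q['p'],2),np.round(q['pixel'],1),np.round(r[0],1),np.round(r[1],1),round(r[2],1))
E
python3 fin.py 23
```

```text
t: 37.77
position: [0.5999, 0.1973, 0.1611]
tool_rot: [[0.002, 0.98, 0.199], [0.001, 0.199, -0.98], [-1.0, 0.002, -0.0]]
ft_force: [-4.1, -1.6, 10.9]
width: 0.528
t: 38.18
position: [0.5995, 0.1972, 0.1575]
tool_rot: [[-0.001, 0.98, 0.199], [-0.0, 0.199, -0.98], [-1.0, -0.001, -0.0]]
ft_force: [0.8, 0.7, 0.4]
width: 0.727
t: 38.6
position: [0.5923, 0.2405, 0.2955]
tool_rot: [[0.011, 0.979, 0.202], [0.007, 0.202, -0.979], [-1.0, 0.012, -0.005]]
ft_force: [0.8, 0.5, -0.4]
width: 0.846
t: 38.85
position: [0.5913, 0.2357, 0.2858]
tool_rot: [[-0.004, 0.98, 0.198], [-0.002, 0.198, -0.98], [-1.0, -0.004, 0.001]]
ft_force: [0.4, -0.2, -0.0]
width: 0.843
38.85 [0.59131994 0.23565684 0.28583733]
wrist row [([274.9, 100.1], 0.91, [0.5682, 0.3282]), ([279.3, 151.9], 0.73, [0.5813, 0.2834]), ([278.1, 195.1], 0.65, [0.5884, 0.2428])]
open [([295.9, 266.1], 0.7, [0.6132, 0.1968]), ([279.8, 154.0], 0.3, [0.5815, 0.2851])]
mask 0.69 [277.1 156.1] [277.  154.5] [39. 64.] 90.0
mask 0.59 [273.8  97.1] [275.  99.] [44. 66.] 90.0
mask 0.57 [278.9 205.5] [279. 203.] [46. 62.] 90.0
scene row [([412.1, 230.6], 0.73, [0.5831, 0.2907]), ([392.3, 237.4], 0.69, [0.5958, 0.2397]), ([423.8, 226.8], 0.67, [0.5761, 0.3214]), ([322.8, 298.3], 0.39, [0.7313, 0.0478])]
open [([91.0, 282.9], 0.95, [0.6662, -0.3525]), ([195.5, 222.6], 0.8, [0.5336, -0.1667]), ([379.9, 222.1], 0.56, [0.6083, 0.199]), ([270.1, 235.6], 0.47, [0.6047, -0.026])]
mask 0.94 [394.7 224.3] [397.8 223.3] [36.9 25.9] 73.6
mask 0.92 [431.  213.2] [431.  213.2] [35.4 22. ] 75.5
mask 0.72 [414.3 218. ] [415.  217.6] [35.8 23.7] 72.9
mask 0.61 [455.2 272.5] [453.5 273. ] [26.2 36.4] 18.4
```

Run:
```python
from h import *
k=P('wrist');g=cv2.imread('pics/w23.png',0)
for c in(262,275,292): print(c,'rows 205-318',' '.join('%d'%v for v in g[205:318:2,c]))
for r in(250,258,266): print(r,'cols 235-325',' '.join('%d'%v for v in g[r,235:325:2]))
zt=np.array([.2,-.98,0]);yt=np.array([.98,.2,0]);P0=np.array([.599,.202,.036])
for nm,O in(('pad',P0),('row',P0-.042*zt)):
  print(nm,'top',[proj('wrist',O+[0,0,.058]+zt*u+yt*v,k).round(1).tolist() for u in(-.015,.015) for v in(-.025,.025)],'bot',[proj('wrist',O+zt*u+yt*v,k).round(1).tolist() for u in(-.015,.015) for v in(-.025,.025)])
b=cv2.imread('pics/s23.png',0);print('scene pad top',[proj('scene',P0+[0,0,.058]+zt*u+yt*v).round(1).tolist() for u in(-.015,.015) for v in(-.025,.025)],'bot',[proj('scene',P0+zt*u+yt*v).round(1).tolist() for u in(-.015,.015) for v in(-.025,.025)])
for y in range(210,252,2): print(y,' '.join('%3d'%v for v in b[y,358:404:2]))
```

```text
262 rows 205-318 91 92 92 97 133 177 193 193 193 193 184 79 77 79 95 95 95 95 96 94 95 96 96 185 193 192 192 192 178 143 91 93 96 143 180 192 191 191 191 187 146 145 145 144 144 144 145 144 144 143 142 142 141 138 83 73 76
275 rows 205-318 192 193 192 192 192 191 192 192 192 193 183 67 68 78 95 95 94 94 94 99 115 117 98 185 192 192 192 192 192 192 191 191 191 191 191 191 191 191 191 187 146 144 145 144 144 144 143 143 144 144 143 142 143 140 85 74 77
292 rows 205-318 120 124 119 137 168 192 192 192 192 192 162 65 66 81 94 94 93 93 94 99 114 118 100 186 191 192 191 175 143 91 93 93 93 96 139 185 192 191 192 187 146 144 144 144 143 143 143 143 142 143 142 143 143 140 85 74 77
250 cols 235-325 145 141 182 190 192 195 195 178 130 133 133 133 133 133 133 134 132 132 133 132 134 143 143 143 142 143 142 142 142 142 143 142 142 143 141 142 142 142 137 138 139 139 149 148 148
258 cols 235-325 145 145 191 191 187 187 187 188 192 192 191 191 191 192 192 192 191 191 192 192 192 192 192 191 191 192 188 188 186 188 188 188 191 191 191 191 191 191 191 186 191 159 147 147 146
266 cols 235-325 144 14
[... 1913 characters left out ...]
 107 121 120 117 113 111 116
238 171 183 150 122 120 122 118 118 119 118 114 114 113 115 115 106 102 118 119 112 116 113 115
240 121 166 176 145 120 122 120 118 121 113 115 114 117 117 123 156 115 117 116 115 112 111 110
242  95 131 174 179 141 118 123 122 121 113 112 115 113 116 106 120 164 128 115 113 106  97 104
244  75  90 139 179 181 141 118 122 119 114 116 112 113 119  91  71 153 169 136 122 113 120 121
246  83  80 100 144 185 175 134 121 118 115 113 116 115 109  81  62  87 158 181 173 150 121 121
248 105  80  82  98 138 179 169 126 118 115 108 104  91  92 107 115 119 123 161 168 133 114 108
250 130  94  83  81 118 149 179 163 135 109  93 110 117 127 122 123 123 118 117 105  95  87  78
```

```bash
f='t:|pos|force|wid'
python3 -m pendant '[[[0,0,3],0],[[2,0.08,4.4],0],[[5,0.08,4.4],0],[[8.5,0.08,4.4],0],[[8.5,0.08,4.4],0]]' 60| egrep "$f"
python3 -m pendant '[[[0,0,0],0],[[0,0,0],0],[[0,0,0],0]]' | egrep "$f"
```

```text
t: 39.67
position: [0.5979, 0.1921, 0.1949]
tool_rot: [[-0.015, 0.98, 0.198], [-0.003, 0.198, -0.98], [-1.0, -0.015, 0.0]]
ft_force: [-0.8, -0.5, -1.4]
width: 0.762
t: 39.92
position: [0.6025, 0.194, 0.2068]
tool_rot: [[0.005, 0.98, 0.199], [0.001, 0.199, -0.98], [-1.0, 0.005, -0.0]]
ft_force: [-0.6, -0.1, -0.1]
width: 0.766
```

```bash
f='pos|force|wid'
python3 -m pendant '[[[2,0,0.1],0],[[4,0,0.1],0],[[4.9,0,0.1],0],[[4.9,0,0.1],0],[[4.9,0,0.1],0]]' | egrep "$f"
python3 -m pendant '[[[0,0,0],0],[[0,0,0],0],[[0,0,0],0],[[0,0,0],0],[[0,0,0],0]]' 255| egrep "$f"
python3 -m pendant '[[[0,0,0],0],[[-0.3,0,0],0],[[-0.3,0,0],0]]' | egrep "$f"
python3 -m pendant '[[[0,0,-0.4],0],[[0,0,-0.95],0],[[0,0,-0.95],0],[[0,0,-0.95],0]]' | egrep "$f"
python3 -m pendant '[[[0.2,0,0],0],[[0.35,0,0],0],[[0.35,0,0],0]]' | egrep "$f"
```

```text
position: [0.6019, 0.1928, 0.1556]
ft_force: [-0.1, 1.1, 0.2]
width: 0.766
position: [0.6017, 0.1926, 0.1556]
ft_force: [-0.8, 0.2, 3.8]
width: 0.529
position: [0.6015, 0.1925, 0.1574]
ft_force: [0.3, -0.0, -1.9]
width: 0.533
position: [0.5992, 0.2023, 0.1569]
ft_force: [-1.0, -0.4, -1.6]
width: 0.533
position: [0.5998, 0.202, 0.1556]
ft_force: [-2.1, -0.1, 4.4]
width: 0.531
```

```bash
f='t:|pos|force|wid'
python3 -m pendant '[[[0,0,0],0],[[0,0,0],0],[[0,0,0],0],[[0,0,0],0],[[0,0,0],0]]' 70| egrep "$f"
python3 -m pendant '[[[-3,0,0],0],[[-7,0,0],0],[[-11,0,0],0],[[-13,0,-3],0],[[-13,0,-3],0]]' 40| egrep "$f"
python3 -m pendant '[[[0,0,0],0],[[0,0,0],0],[[0,0,0],0]]' | egrep "$f"
python3 fin.py 24
python3 - <<'E'
from h import *
k=P('wrist');g=cv2.imread('pics/w24.png',0)
for c in(262,275,292): print(c,'rows 205-318',' '.join('%d'%v for v in g[195:318:2,c]))
zt=np.array([.2,-.98,0]);yt=np.array([.98,.2,0]);P0=np.array([.599,.202,.036])
for nm,O in(('pad',P0),('row',P0-.042*zt)):
  print(nm,'top',[proj('wrist',O+[0,0,.058]+zt*u+yt*v,k).round(1).tolist() for u in(-.015,.015) for v in(-.025,.025)])
a=cv2.imread('pics/scene0.png');b=cv2.imread('pics/s24.png')
for n,(x0,x1,y0,y1) in dict(gauge=(261,272,203,222),sq=(259,280,214,240),rows=(395,445,198,245),jar=(440,470,255,292),driver=(280,366,285,318),tape=(314,343,190,214)).items():
    t=cv2.resize(a[y0:y1,x0:x1],None,fx=8,fy=8,interpolation=2);I=cv2.resize(b[y0-8:y1+8,x0-8:x1+8],None,fx=8,fy=8,interpolation=2)
    r=cv2.matchTemplate(I,t,cv2.TM_CCOEFF_NORMED);_,v,_,l=cv2.minMaxLoc(r);print(n,round(v,3),l[0]/8-8,l[1]/8-8)
E
```

```text
t: 42.0
position: [0.5995, 0.2017, 0.1536]
tool_rot: [[-0.0, 0.98, 0.199], [-0.0, 0.199, -0.98], [-1.0, -0.0, -0.0]]
ft_force: [0.4, 0.4, 0.7]
width: 0.72
t: 42.42
position: [0.5945, 0.2349, 0.2919]
tool_rot: [[0.012, 0.979, 0.202], [0.007, 0.202, -0.979], [-1.0, 0.013, -0.004]]
ft_force: [0.1, -0.9, 0.4]
width: 0.84
t: 42.67
position: [0.5931, 0.2304, 0.2812]
tool_rot: [[-0.004, 0.98, 0.198], [-0.002, 0.198, -0.98], [-1.0, -0.005, 0.001]]
ft_force: [0.9, 0.4, -0.2]
width: 0.842
42.6667 [0.59309514 0.23041059 0.28117246]
wrist row [([277.1, 191.9], 0.87, [0.5884, 0.2412]), ([275.6, 144.8], 0.66, [0.5784, 0.2841]), ([273.4, 95.5], 0.66, [0.5679, 0.3262]), ([278.7, 233.6], 0.56, [0.5981, 0.2009])]
open [([297.4, 251.2], 0.78, [0.6128, 0.2062]), ([178.5, 381.1], 0.7, [0.534, 0.0644])]
mask 0.89 [276.5 199.5] [278.  197.5] [47. 64.] 90.0
mask 0.86 [271.8  89.6] [274.8  91.2] [46.  67.9] 87.6
mask 0.57 [278.4 149.7] [277. 148.] [40. 66.] 90.0
scene row [([394.2, 234.2], 0.81, [0.5866, 0.2479]), ([410.5, 229.5], 0.8, [0.5789, 0.2889]), ([422.7, 226.6], 0.62, [0.575, 0.3194])]
open [([382.4
[... 555 characters left out ...]
95 94 112 116 101 183 191 191 190 191 190 190 190 190 190 190 190 191 190 190 190 190 177 143 144 143 143 143 142 142 144 143 143 141 142 142 142 143 142 141 140 140 140 138 84 72 76
292 rows 205-318 179 165 109 105 105 117 153 187 191 191 191 191 188 117 93 94 93 111 114 99 168 191 191 190 191 171 103 92 93 93 92 109 153 190 190 190 191 178 145 145 145 144 144 143 142 143 143 142 142 141 141 141 141 140 141 142 141 141 138 84 72 76
pad top [[247.3, 235.1], [308.7, 235.0], [248.1, 269.6], [308.1, 269.5]]
row top [[246.1, 183.9], [309.7, 183.8], [247.0, 220.8], [309.0, 220.7]]
gauge 0.996 0.0 0.0
sq 0.999 0.0 0.0
rows 0.65 0.125 0.375
jar 0.934 0.0 0.25
driver 0.998 0.0 0.0
tape 0.999 0.0 0.0
```

```bash
python3 -m pendant '[[[-2,0,0],0],[[-4,0,0],0],[[-4,0,0],0],[[-4,0,0],0],[[-4,0,0],0]]' 0 | egrep 't:|pos|force'; python3 -c "
from rig import sign_off; print(sign_off())"
```

```text
t: 43.48
position: [0.5934, 0.2311, 0.323]
tool_rot: [[-0.001, 0.98, 0.199], [-0.0, 0.199, -0.98], [-1.0, -0.001, 0.0]]
ft_force: [0.4, 0.4, -0.6]
the job is handed in; nothing more can be done
None
```

I checked the connector with the round gauge, put the gauge back in its stand hole, and set the connector on the bare pad. The job was handed in at about 43 s of the 67 s limit; sign-off gives no verdict.

**How the tilt was handled:** the tool can only point straight down. I tilted the gauge in the grip by dragging it at its stand hole, and straightened it later against the end face of the stand. I straightened the connector the same way, against the cradle pocket's rim.

- **Gauge in the opening:** the pin went into the larger opening, was released to slide down, then gripped again, pressed and held for more than half a second. The gap between its shoulder and the connector face stayed the same in four pictures, under up to about 35 N of push. I took that to mean it was fully home, but I never measured the depth directly.
- **Connector in the cradle:** its lean rocked within the pocket's play, by scene-image estimates about 25° to 35°. For the final hold it was near 32°. One wrist-camera fit put the gauge's own tilt nearer 40°, which I judged to be camera bias.
- **Gauge back in the stand:** it stuck leaning, part-way down, the first time. I gripped it again, straightened it and pushed it home. It now matches the starting scene picture exactly (match 0.996, no shift).
- **Connector on the pad:** it first landed about 10 mm too far out, so I gripped it again and moved it. In the last wrist picture its top edges sit where they should, square with the row and about 12 mm from its neighbour. One reading of the opening suggests it may be up to 3 mm off across the row, inside the 9 mm limit.
- **Everything else:** the square gauge, driver and tape showed no shift. The jar's match was lower (0.93, shift 0.25 px). The row connectors matched poorly (0.65, shift under 0.4 px), probably because the arm covered part of them. I did not check the reel at the end.

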